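# Gauge a gang of tube blanks on the upcut saw and reset its breaker

## Robot

A 6-joint arm with a two-finger parallel gripper is mounted at the origin on a cart in front of the work surface, level with it; the furniture and walls round the work are solid. World frame = base frame: x ahead of the robot, y to its left, z up, the work surface at z = 0. Lengths are in m, angles in rad, forces in N, time in s.
With the tool pointing down it reaches from about 0.325 to 0.9 m from the base axis. Payload 6.1 kg.
Tool frame: the origin (TCP) lies midway between the tips of the shut fingers; the grasp point (between the pads) lies 19 mm behind it; z points along the fingers, y is the line along which they close (so a half turn about z gives the same grasp; the last joint's range is limited). The gripper opens to 87 mm and grips with 3 to 60 N. Pads are 19 mm wide; open, the fingers measure 117 mm over their backs; the gripper's body (75 mm by 190 mm) begins 51 mm behind the grasp point.
Start: joints at [-1.345, 0.22, 1.526, -0, 1.395, -0.126], TCP at [0.215, -0.587, 0.223] pointing down, gripper open.
Joint ranges: [-2.98, 2.98], [-0.91, 2.08], [0.09, 2.57], [-1.24, 4.39], [0.2, 2.65], [-2.68, 2.68]. Speed limits (rad/s): [2.57, 2.57, 3.01, 3.14, 3.14, 3.14].

## Interface

Orientations are given as a rotation vector (axis times angle).
In Python, from bench import sensors, vision, hand_in gives the robot as it stands.
- The arm moves only by the shell command python3 -m handwheel 'ROWS' [FORCE]. ROWS is JSON, a list of rows, each an object with "slide": the shift along the tool's x, y, z in cm, a list of three; "yaw": the turn about the tool's z in degrees; "jaw": the finger opening in cm, from 0 to 8.7. In form: [{"slide": [dx, dy, dz], "yaw": yaw, "jaw": jaw}, ...]. A call has 1 to 12 rows; each row is the pose to reach, as a shift and turn from the pose commanded when the call began, along the tool's axes at that moment; what a row does not reach only later rows make up. A row lasts 1/12 s, in which the tool goes at most 41.7 mm and 7.16 degrees, less where a joint would pass 70% of its speed; a pose out of reach is approached as far as the arm can. A call with a gripper value outside its range is refused whole. The fingers move at their own pace and stop on an object; FORCE is the grip in N (left out, the last holds). Time passes only in rows, so rows that repeat a pose let the fingers close. It gives the time, the measured TCP pose, the force, the opening and the grip force at its end, in the units of the state.
- sensors.sense(): the state, without advancing time (a new reading comes with each control period).
- vision.grab_frame(name): name is "side" or "top" or "wrist"; returns a dict with "pixels" (400x640x3 uint8, red, green, blue), "camera_matrix" (3x3 intrinsics, pixels), "pose" (4x4, takes a point from camera to world coordinates). Camera axes: x right, y up, looking along -z (the intrinsics and any distortion apply to the point x, -y, -z); pixel columns grow to the right and rows downward; lengths in m; the calibration is good to about 2 mm. A picture is of the moment at which its call begins. There is no depth.
- hand_in(): hands the job in; it is judged then, once.
The state is a dict: "time_s": time; "qpos": joint angles; "dq": joint speeds; "joint_efforts": joint torques, N m; "tcp_pos": TCP position; "tool_rot": TCP orientation; "contact_force": force on the tool from outside, world axes, zero at the start; "torque": the same for the moment, N m; "width": finger opening in m; "finger_force": force on a finger pad.
Only numpy, scipy, OpenCV 4.12 (cv2) and the standard library are available. Lean on these libraries where they do the work, as an engineer would, in place of code of your own. Each camera call takes 0.05 s, during which the arm holds its last target. There are 200 camera calls.

## Task

Set up the blue bench saw for the next cut: flip its gauge stop down, lay every aluminium tube from the tray side by side along the fence with their ends touching the stop, and slide the clamp jaw up until it holds the row tight against the fence. Only then flip the stop up and back clear of the tubes, which must stay as gauged. Last of all reset the tripped motor breaker on the saw's console by pushing its lever fully off and then fully on; keep the power off until the tubes are clamped, and do not knock over the oil bottle.

Things in the scene. Friction and masses are not known exactly. Their poses are not given: they have to be found in the camera images.
- saw: Blue bench upcut saw, fixed. Origin on the table, x to the back (to the fence), y along the fence to the left, z up. Steel bed: top 90 mm up, x -91 to +95, y -101 to +73 mm, 6 mm saw slot across it at y +20. Fence along y: front face at x +65, 34 mm high, 12 thick, y -62 to +70. Left of the bed the console, y +74 to +140, top at 70 mm, with the breaker case: x -85 to +15, y +85 to +129, top at 82.
- datum (a point): Fixed point (axes as the saw's) where the fence's front face (x = 0 here), the gauging face of the lowered stop (y = 0) and the bed (z = 0) meet. A gauged tube lies at y 0 to +120 mm, its centre at y +60; tube centres of a closed row are at x -10, -30, -50 mm, z +10 mm.
- flip_stop (a joint): Steel flip stop at the fence's right end, hinged along the saw's y axis. 0 = down: its leaf (12 mm thick in y, 20 high, 3 above the bed) crosses the bed from the fence to 32 mm in front of the saw's origin; tube ends butt on its +y face. Positive (rad) lifts it up and back to 2.0, where its weight keeps it. Let go below 1.6 it falls down, above 1.9 it falls back. Under 2 N at the knob.
- stop_hinge (a point): Fixed point on the hinge axis of the flip stop, in the middle of the leaf's thickness, 30 mm above the bed.
- stop_knob (a point): Centre of the red knob on the free end of the flip stop: a cylinder 18 mm in diameter, 26 mm long, along the saw's y axis, 108 mm from the hinge axis. With the stop down it is 106 mm in front of the hinge, 52 mm above the bed. Can be pinched from above by its flat ends (26 mm apart) and turns between the fingers as the stop swings.
- jaw (a joint): Travel (m) of the dark clamp jaw with rubber face (58 mm wide in y, 28 deep in x, 27 high), sliding on the bed along the saw's x: 0 = open, face 120 mm from the fence; grows towards the fence, at most 0.085. A brake holds it where it is left; about 5 N moves it. Clamped on three tubes it reads about 0.060, on two 0.080.
- jaw_face (a point): Middle of the jaw's rubber clamping face, 10 mm above the bed; moves with the jaw (axes as the saw's).
- jaw_knob (a point): Middle of the upright black knob on top of the jaw: 19 mm in diameter, from 31 to 59 mm above the bed; it can be gripped from above and pushed or pulled. It lies 17 mm in front of the jaw's face, at saw y -15 mm.
- breaker (a joint): Red breaker lever on the console, hinged along the saw's y axis 76 mm above the table at saw x -35, y +107 mm. 0 = fully off (leaning 0.5 rad towards the front), 1.0 = fully on (leaning 0.5 rad to the back), about 0.5 (upright) = tripped. It stays where it is left; about 2 N at its tip moves it.
- lever_tip (a point): Tip of the breaker lever, 44 mm from its axis. The lever is 16 mm wide in y (20 mm at the tip), 8 mm thick (12 mm at the tip), and stands up to 40 mm above the top of its case.
- tube_1: Square aluminium tube blank 120 x 20 x 20 mm, 0.12 kg, closed black ends; origin at its centre, x along its length. Starts flat in the tray, lying roughly along the tray's x (centre 20 mm above the table). May be absent.
- tube_2: Another tube blank like tube_1.
- tube_3: Another tube blank like tube_1.
- tray: Shallow grey plastic tray, fixed on the table left of the saw, 154 mm (x) by 228 mm (y); origin in the middle of its underside. Inner floor 10 mm above the table; rim, and two ribs along x at y -33 and +33 mm that part it into three lanes, 17 mm above the table. At most one tube to a lane. The big bowl of the feeder behind overhangs from 0.39 m up: keep the wrist clear of it.
- oil_spray: Blue oil bottle with red cap, 53 mm in diameter, 182 mm high, standing right of the saw; origin in the middle of its underside, z up along it. A bystander.

How it is judged:
By the outcome, as a careful person would: the job done as asked, in the order asked, and still so for the second after the job is handed in, with the robot touching nothing.
Of tube_1, tube_2, tube_3 only 2 to 3 are there at a start; the rules pass over those that are not, and their reading is None.
At some moment in a run one of tube_1, tube_2, tube_3 may be knocked a few centimetres aside while the robot is not near it.
Once in a run the grip may slacken for a moment while it holds something.
It also fails if it takes over 210 s, if anything falls off the work surface, if the arm or the gripper's body presses on something with over 40 N, if the wrist force passes 120 N, or if a joint passes its speed limit or range.

## Working session

There is one attempt and no reset: what is moved stays moved. The work goes in short steps, Python scripts to look and compute and a shell command to move; the robot and the scene stay as the last step left them, time stands still between calls to the robot, and variables do not carry over. Pictures are saved under pics/ and viewed, at most 14 in all, crops included, and the job is handed in when it is done.

```bash
mkdir -p pics; ls
python3 - <<'E'
from bench import sensors, vision
import cv2,numpy as np
s=sensors.sense();print(s)
for n in("top","side"):
    f=vision.grab_frame(n);cv2.imwrite(f"pics/{n}0.png",f["pixels"][:,:,::-1]);np.savez(f"pics/{n}0.npz",K=f["camera_matrix"],T=f["pose"]);print(n,f.keys(),f["camera_matrix"],f["pose"])
E
```

```text
pics
{'time_s': 0.0, 'qpos': array([-1.34513236e+00,  2.21267278e-01,  1.52762790e+00, -1.87761089e-05,
        1.39469932e+00, -1.26152475e-01]), 'dq': array([-0.00170121, -0.00050816, -0.0003164 , -0.00038453,  0.00034065,
        0.0011328 ]), 'joint_efforts': array([ 1.67551014e-03, -4.94606102e+01, -3.87375498e+01,  7.02260854e-02,
        5.69928065e-02, -1.45304248e-04]), 'tcp_pos': array([ 0.21519389, -0.58610981,  0.22140289]), 'tool_rot': array([-3.09114309e+00, -5.49441673e-01,  1.85270213e-04]), 'contact_force': array([ 0.4145465 ,  0.09137806, -0.49357013]), 'torque': array([ 0.03587756,  0.01008837, -0.00993697]), 'finger_force': 0.0, 'width': 0.08712068263193874}
top dict_keys(['pixels', 'camera_matrix', 'pose']) [[447.31132749   0.         315.40030351]
 [  0.         447.31132749 206.27430244]
 [  0.           0.           1.        ]] [[-0.02367131  0.99575893 -0.08890348  0.38416834]
 [-0.99970023 -0.02302068  0.00833677 -0.17758047]
 [ 0.0062548   0.08907417  0.99600536  1.16837622]
 [ 0.          0.          0.          1.        ]]
side dict_keys(['pixels', 'camera_matrix', 'pose']) [[457.18271686   0.         324.11651251]
 [  0.         457.18271686 195.9555072 ]
 [  0.           0.           1.        ]] [[ 0.91984681  0.19264633 -0.34171514  0.05113967]
 [-0.39225989  0.44339603 -0.80593557 -1.17635629]
 [-0.00374539  0.8753784   0.48342385  0.6884816 ]
 [ 0.          0.          0.          1.        ]]
```

View pics/top0.png

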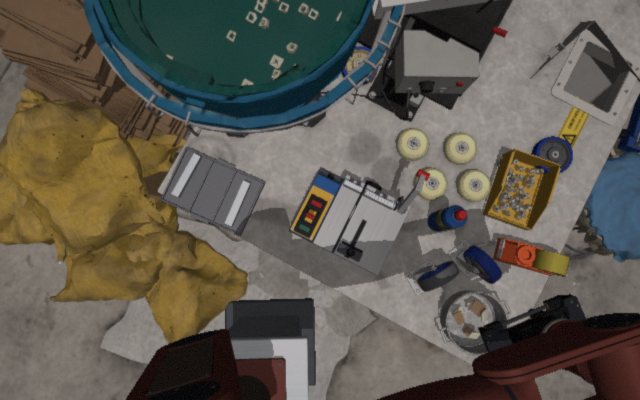

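View pics/side0.png

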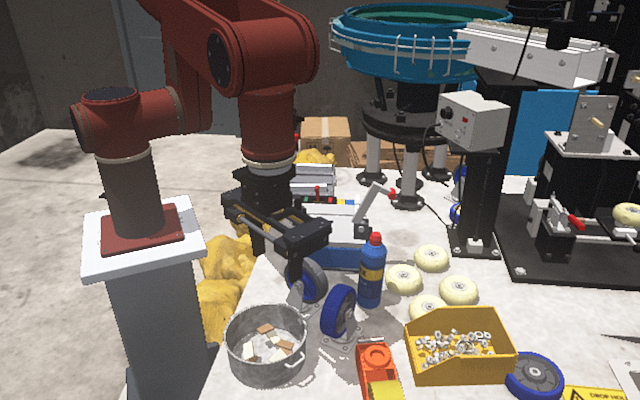

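The top view shows the saw at about (345,220), with the stop up and back and its knob at (423,175). The tray is at about (212,190) with tubes in its outer lanes, and the bottle is at (455,216). I'll enlarge both.

Run:
```python
import cv2
i=cv2.imread("pics/top0.png")
cv2.imwrite("pics/c1.png",cv2.resize(i[155:285,280:440],None,fx=4.6,fy=4.6,interpolation=cv2.INTER_CUBIC))
cv2.imwrite("pics/c2.png",cv2.resize(i[140:245,150:280],None,fx=5,fy=5,interpolation=cv2.INTER_CUBIC))
```

```text
(no output)
```

View pics/c1.png

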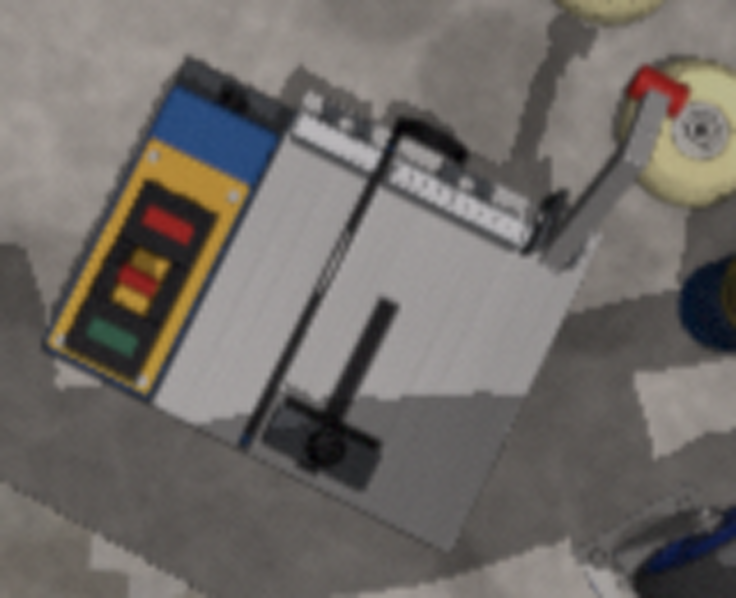

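View pics/c2.png

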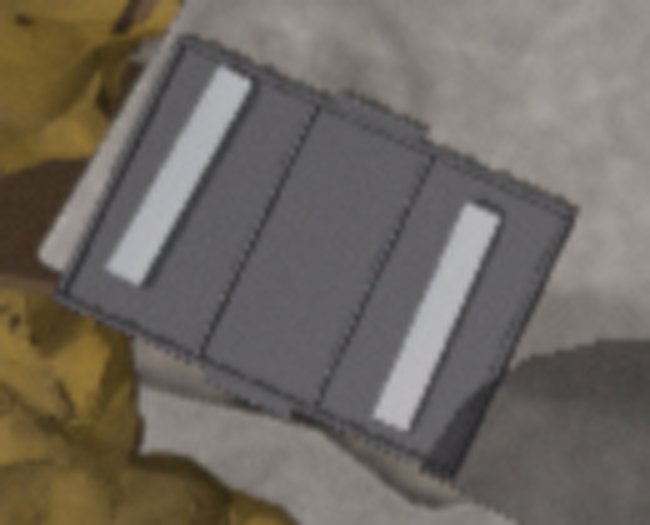

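The crops show two tubes, in the left and right lanes with the middle lane empty. The stop is back, the jaw is open, and the bed's front-right corner is at crop (452,548). Next I fit the poses.

```bash
cat > h.py <<'E'
import numpy as np
from scipy.optimize import least_squares
from scipy.spatial.transform import Rotation as R
def proj(P,K,T):
    p=(np.asarray(P)-T[:3,3])@T[:3,:3]; p=p*[1,-1,-1]
    q=p@K.T; return q[:,:2]/q[:,2:]
def back(uv,z,K,T):
    uv=np.atleast_2d(uv); d=np.c_[(uv-K[:2,2])/[K[0,0],K[1,1]],np.ones(len(uv))]*[1,-1,-1]
    d=d@T[:3,:3].T; o=T[:3,3]; return o+d*((z-o[2])/d[:,2])[:,None]
def place(pose,L):
    c,s=np.cos(pose[2]),np.sin(pose[2]); L=np.asarray(L,float)
    return np.c_[pose[0]+c*L[:,0]-s*L[:,1],pose[1]+s*L[:,0]+c*L[:,1],L[:,2]]
def tomove(target,yaw,s,closing=None):
    """slide(cm)/yaw(deg) from present measured pose to TCP target, fingers closing along world angle 'yaw'"""
    M=R.from_rotvec(s["tool_rot"]).as_matrix(); d=M.T@(np.array(target)-s["tcp_pos"])*100
    a=np.arctan2(M[1,1],M[0,1]); dy=-(yaw-a); dy=(dy+np.pi/2)%np.pi-np.pi/2
    return d.round(2),round(np.degrees(dy),1)
E
cat > fit.py <<'E'
from h import *
z=np.load("pics/top0.npz");K,T=z["K"],z["T"]
c1=lambda *a:np.array(a)/4.6+[280,155]
L=np.array([[-91,-101,90],[-91,73,90],[-72,-15,149],[65,-62,124],[65,70,124],[-85,129,82],[-85,85,82],[15,85,82],[15,129,82]])/1e3
U=c1((452,548),(155,402),(325,445),(530,248),(292,135),(70,345),(145,380),(215,215),(145,180))
r=least_squares(lambda p:(proj(place(p,L),K,T)-U).ravel(),[.4,-.2,-.4],loss="soft_l1")
print(r.x,np.degrees(r.x[2]));print(r.fun.reshape(-1,2).round(1) if 0 else (proj(place(r.x,L),K,T)-U).round(1))
c2=lambda a:np.array(a)/5+[150,140]
for t in ([(225,66),(252,82),(138,287),(106,268)],[(470,200),(502,212),(408,432),(374,420)]):
    P=back(c2(t),.03,K,T); m=P.mean(0); d=P[0]+P[1]-P[2]-P[3]; print("tube",m.round(4),np.degrees(np.arctan2(d[1],d[0])),np.linalg.norm(d)/2)
P=back(c2([(183,40),(577,208),(450,478),(62,293)]),.017,K,T);m=P.mean(0);d=P[0]+P[1]-P[2]-P[3];print("tray",m,np.degrees(np.arctan2(d[1],d[0])))
E
python3 fit.py
python3 - <<'E'
from h import *
from bench import sensors
print(R.from_rotvec(sensors.sense()["tool_rot"]).as_matrix().round(3))
E
```

```text
[ 0.43961075 -0.28639647 -0.48189381] -27.610481243328707
[[ 0.3  0.8]
 [-0.4  0.3]
 [ 1.2  0.4]
 [-0.8 -0.7]
 [ 0.3 -0.8]
 [-1.5  0.2]
 [-1.6  0.6]
 [ 1.4 -0.3]
 [ 0.5 -0.6]]
tube [0.5739 0.1428 0.03  ] -29.7095511245713 0.11997948455482015
tube [0.4985 0.011  0.03  ] -23.837057947161988 0.12220760764712313
tray [0.53335511 0.07541546 0.017     ] -25.586896935191568
[[ 0.939  0.345 -0.   ]
 [ 0.345 -0.939  0.002]
 [ 0.    -0.002 -1.   ]]
```

Run:
```python
from h import *
from bench import sensors
t=np.load("pics/top0.npz");s=np.load("pics/side0.npz")
def tri(a,b):
    f=lambda P:np.r_[(proj(P[None],t["K"],t["T"])-a).ravel(),(proj(P[None],s["K"],s["T"])-b).ravel()]
    r=least_squares(f,[.5,-.3,.1]);return r.x,r.fun
saw=[0.4396,-0.2864,-0.4819]
def tosaw(P):
    d=P[:2]-saw[:2];c,q=np.cos(saw[2]),np.sin(saw[2]);return [c*d[0]+q*d[1],-q*d[0]+c*d[1],P[2]]
k,f=tri([657/4.6+280,90/4.6+155],[391,194]);print("knob",k,tosaw(k),f)
c,f=tri([461,215],[376,238]);print("cap",c,tosaw(c),f)
S=sensors.sense()
# view pose: above the bed, tcp z .33
P=place(saw,[[0.0,-.02,.33]])[0]
print(P,tomove(P,saw[2]+np.pi/2,S))
```

```text
knob [ 0.53295255 -0.4208121   0.2049688 ] [np.float64(0.14501629838216457), np.float64(-0.07583919505903434), np.float64(0.20496879796503503)] [-0.229153    0.53455998  0.57725059 -0.11781223]
cap [ 0.44606571 -0.51223958  0.1683832 ] [np.float64(0.11039779984215176), np.float64(-0.19712343617496397), np.float64(0.16838319770371063)] [-0.02567642  0.06409657  0.06118533 -0.01021178]
[ 0.43033073 -0.30412232  0.33      ] (array([ 29.92, -19.08, -10.81]), np.float64(47.8))
```

```bash
python3 -m handwheel '[{"slide":[0,0,-4],"yaw":0,"jaw":5},{"slide":[2,-1,-8],"yaw":7,"jaw":5},{"slide":[5,-3,-10.8],"yaw":14,"jaw":5},{"slide":[8,-5,-10.8],"yaw":21,"jaw":5},{"slide":[11,-7,-10.8],"yaw":28,"jaw":5},{"slide":[14,-9,-10.8],"yaw":35,"jaw":5},{"slide":[17.5,-11.2,-10.8],"yaw":42,"jaw":5},{"slide":[21,-13.4,-10.8],"yaw":47.8,"jaw":5},{"slide":[24.5,-15.6,-10.8],"yaw":47.8,"jaw":5},{"slide":[27.8,-17.8,-10.8],"yaw":47.8,"jaw":5},{"slide":[29.9,-19.1,-10.8],"yaw":47.8,"jaw":5},{"slide":[29.9,-19.1,-10.8],"yaw":47.8,"jaw":5}]' 20
cat > g.py <<'E'
import sys,cv2,numpy as np
from bench import vision
n,o=sys.argv[1:3]
f=vision.grab_frame(n);np.savez(f"pics/{o}.npz",K=f["camera_matrix"],T=f["pose"])
i=f["pixels"][:,:,::-1]
if len(sys.argv)>3:
    a,b,c,d,k=map(float,sys.argv[3:]);i=cv2.resize(i[int(b):int(d),int(a):int(c)],None,fx=k,fy=k,interpolation=cv2.INTER_CUBIC)
cv2.imwrite(f"pics/{o}.png",i)
E
python3 g.py wrist w1 0 0 640 400 1.25
```

```text
time_s: 1.1
tcp_pos: [0.4326, -0.3003, 0.3303]
tool_rot: [-3.051, 0.742, -0.001]
contact_force: [0.7, -0.5, -0.1]
width: 0.0503
finger_force: 0.0
```

View pics/w1.png

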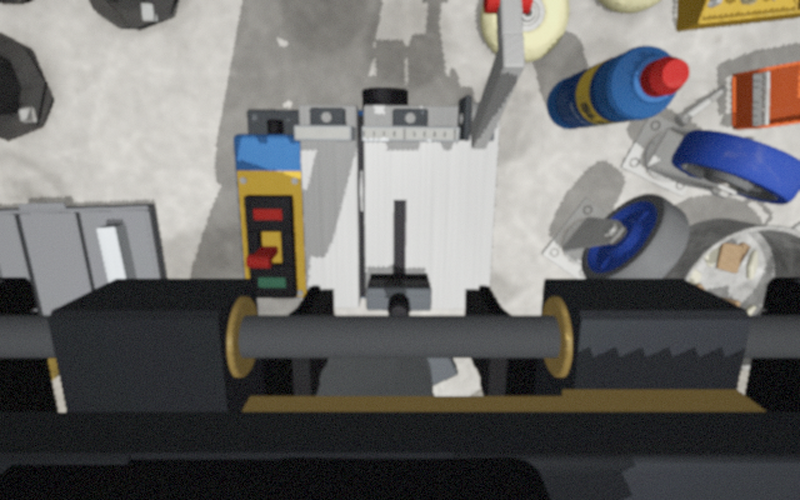

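The wrist view shows the saw with its axes aligned to the image: bed at display x 300–495, breaker lever at (262,258), stop leaf at (505,70). I'll enlarge it for a refined fit.

```bash
python3 g.py wrist w2 180 0 440 260 2.3; python3 -c "
import numpy as np;z=np.load('pics/w2.npz');print(z['K'],z['T'])"
```

```text
[[358.72550904   0.         319.21274045]
 [  0.         358.72550904 199.16417739]
 [  0.           0.           1.        ]] [[-4.59121982e-01  8.62142349e-01  2.14283868e-01  4.89316852e-01]
 [-8.88373121e-01 -4.45443100e-01 -1.11236876e-01 -3.31353711e-01]
 [-4.50750631e-04 -2.41435324e-01  9.70416808e-01  4.93025535e-01]
 [ 0.00000000e+00  0.00000000e+00  0.00000000e+00  1.00000000e+00]]
```

View pics/w2.png

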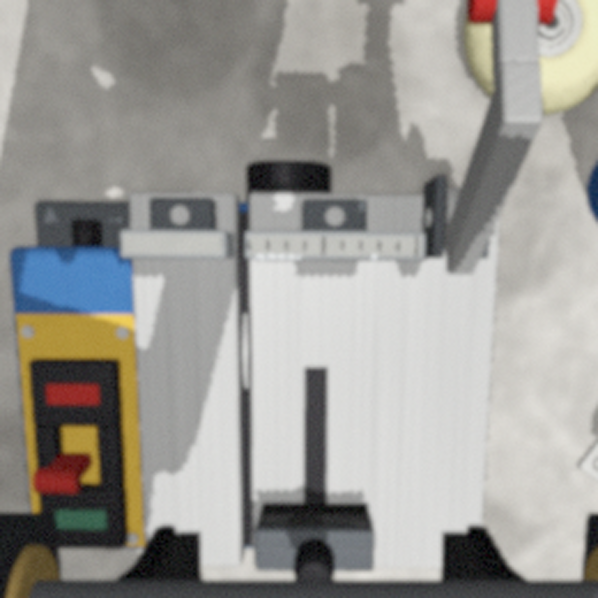

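```bash
cat > fit2.py <<'E'
from h import *
z=np.load("pics/top0.npz");w=np.load("pics/w2.npz")
L=np.array([[-91,-101,90],[-91,73,90],[-72,-15,149],[65,-62,124],[65,70,124]])/1e3
U=np.array([(452,548),(155,402),(325,445),(530,248),(292,135)])/4.6+[280,155]
L2=np.array([[65,70,124],[65,-62,124],[15,129,82],[15,85,82],[-85,85,82],[-85,129,82],[-55,14,90],[-55,-44,90]])/1e3
U2=np.array([(122,257),(420,257),(32,360),(118,360),(124,545),(38,546),(260,507),(370,507)])/2.3+[180,0]
e1=lambda p:proj(place(p,L),z["K"],z["T"])-U
e2=lambda p:proj(place(p,L2),w["K"],w["T"])-U2
for f in (lambda p:np.r_[e1(p).ravel(),e2(p).ravel()],lambda p:e2(p).ravel()):
    r=least_squares(f,[.4,-.2,-.4],loss="soft_l1");print(r.x.round(4));print(e1(r.x).round(1).tolist(),e2(r.x).round(1).tolist())
saw=r.x
def rel(P):
    d=P[:,:2]-saw[:2];c,q=np.cos(saw[2]),np.sin(saw[2]);return np.c_[c*d[:,0]+q*d[:,1],-q*d[:,0]+c*d[:,1],P[:,2]]
print("leaf foot at z~.12", rel(back(np.array([(450,265),(475,268)])/2.3+[180,0],.11,w["K"],w["T"])).round(4))
print("knob z.207",rel(back(np.array([(472,8),(555,8)])/2.3+[180,0],.207,w["K"],w["T"])).round(4))
print("leaf edge z.15?",rel(back(np.array([(497,110),(542,112)])/2.3+[180,0],.2,w["K"],w["T"])).round(4))
print("lever tip",rel(back(np.array([(36,475),(78,475)])/2.3+[180,0],.119,w["K"],w["T"])).round(4))
E
python3 fit2.py
```

```text
[ 0.4376 -0.2851 -0.4874]
[[-0.4, 1.8], [-1.0, 0.9], [0.5, 1.2], [-1.3, 0.4], [0.0, -0.1]] [[-0.4, -0.4], [2.1, 1.1], [-2.1, -0.9], [-1.1, -0.5], [0.4, 1.4], [1.5, 0.6], [-0.9, -3.3], [0.7, -2.8]]
[ 0.4368 -0.2847 -0.4936]
[[-0.9, 2.3], [-1.3, 0.9], [0.1, 1.6], [-1.3, 1.0], [0.1, 0.2]] [[0.1, 0.2], [2.5, 2.4], [-1.9, -0.8], [-0.9, -0.2], [0.0, 1.7], [1.1, 0.7], [-1.1, -2.6], [0.5, -1.8]]
leaf foot at z~.12 [[ 0.064  -0.0748  0.11  ]
 [ 0.0629 -0.0862  0.11  ]]
knob z.207 [[ 0.1439 -0.0626  0.207 ]
 [ 0.1443 -0.0887  0.207 ]]
leaf edge z.15? [[ 0.1152 -0.0738  0.2   ]
 [ 0.1149 -0.0888  0.2   ]]
lever tip [[-0.0351  0.1158  0.119 ]
 [-0.0348  0.096   0.119 ]]
```

```bash
cat >> h.py <<'E'
saw=np.array([.4385,-.2857,-.485])
def rel(P):
    d=np.asarray(P)[:2]-saw[:2];c,q=np.cos(saw[2]),np.sin(saw[2]);return np.array([c*d[0]+q*d[1],-q*d[0]+c*d[1],P[2]])
def st():
    from bench import sensors
    s=sensors.sense();M=R.from_rotvec(s["tool_rot"]).as_matrix();print("saw-frame tcp mm",(rel(s["tcp_pos"])*1e3).round(1),"toolx deg rel saw",round(np.degrees(np.arctan2(M[1,0],M[0,0])-saw[2]),2),"w",round(s["width"]*1e3,1),"F",s["contact_force"].round(1),"ff",s["finger_force"],"t",s["time_s"]);return s
E
python3 -c "
from h import *
s=st();P=np.array([.531,-.4203,.186]);print(rel(P)*1e3);print(tomove(P,saw[2]+np.pi/2,s))"
```

```text
saw-frame tcp mm [  1.3 -19.6 330.2] toolx deg rel saw 0.29 w 49.8 F [ 0.2 -1.5  0. ] ff 0.0 t 1.2
[144.58407797 -75.9529749  186.        ]
(array([14.31,  5.7 , 14.42]), np.float64(0.3))
```

```bash
python3 -m handwheel '[{"slide":[4,1.6,0],"yaw":0.3,"jaw":5},{"slide":[8,3.2,0],"yaw":0.3,"jaw":5},{"slide":[12,4.8,2],"yaw":0.3,"jaw":5},{"slide":[14.3,5.7,5],"yaw":0.3,"jaw":5},{"slide":[14.3,5.7,8],"yaw":0.3,"jaw":5},{"slide":[14.3,5.7,11],"yaw":0.3,"jaw":5},{"slide":[14.3,5.7,13.5],"yaw":0.3,"jaw":5},{"slide":[14.3,5.7,14.4],"yaw":0.3,"jaw":5},{"slide":[14.3,5.7,14.4],"yaw":0.3,"jaw":5},{"slide":[14.3,5.7,14.4],"yaw":0.3,"jaw":2},{"slide":[14.3,5.7,14.4],"yaw":0.3,"jaw":2},{"slide":[14.3,5.7,14.4],"yaw":0.3,"jaw":2}]' 6
python3 -c "
from h import *
st()"; python3 g.py wrist w3 180 0 640 300 1.7
```

```text
time_s: 2.2
tcp_pos: [0.5314, -0.4225, 0.1897]
tool_rot: [3.046, -0.758, 0.006]
contact_force: [-0.7, 0.3, 0.7]
width: 0.0373
finger_force: 0.0
saw-frame tcp mm [146.  -77.8 189.7] toolx deg rel saw -0.17 w 37.3 F [-0.7  0.3  0.7] ff 0.0 t 2.2
```

View pics/w3.png

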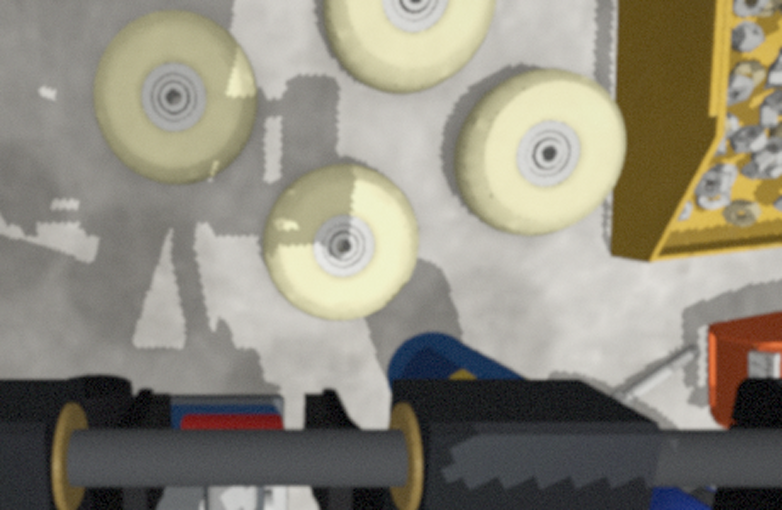

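The knob (red, crop (180–283,420)) sits between the fingers, about 2 mm left of centre. I'll shift and close.

```bash
python3 -m handwheel '[{"slide":[0,-0.2,0.1],"yaw":0,"jaw":3.4},{"slide":[0,-0.2,0.1],"yaw":0,"jaw":2.3},{"slide":[0,-0.2,0.1],"yaw":0,"jaw":2.3},{"slide":[0,-0.2,0.1],"yaw":0,"jaw":2.3},{"slide":[0,-0.2,0.1],"yaw":0,"jaw":2.3}]' 6
python3 -c "
from h import *
st()
a=np.linspace(2.205,.205,13);k=np.c_[-.108*np.cos(a),.108*np.sin(a)];k-=k[0];print((k*100).round(1).tolist())"
```

```text
time_s: 2.67
tcp_pos: [0.531, -0.4209, 0.1863]
tool_rot: [3.046, -0.758, 0.001]
contact_force: [-2.4, -4.4, 1.5]
width: 0.0258
finger_force: 6.0
saw-frame tcp mm [144.8 -76.5 186.3] toolx deg rel saw -0.18 w 25.8 F [-2.4 -4.4  1.5] ff 5.998113603272941 t 2.6667
[[0.0, 0.0], [-1.5, 0.9], [-3.2, 1.6], [-5.0, 2.0], [-6.7, 2.1], [-8.5, 1.9], [-10.3, 1.4], [-11.9, 0.6], [-13.3, -0.4], [-14.6, -1.7], [-15.7, -3.2], [-16.5, -4.8], [-17.0, -6.5]]
```

```bash
python3 -m handwheel '[{"slide":[-1.5,0.1,-0.9],"yaw":0,"jaw":2.3},{"slide":[-3.2,0.1,-1.6],"yaw":0,"jaw":2.3},{"slide":[-5.0,0.1,-2.0],"yaw":0,"jaw":2.3},{"slide":[-6.7,0.1,-2.1],"yaw":0,"jaw":2.3},{"slide":[-8.5,0.1,-1.9],"yaw":0,"jaw":2.3},{"slide":[-10.3,0.1,-1.4],"yaw":0,"jaw":2.3},{"slide":[-11.9,0.1,-0.6],"yaw":0,"jaw":2.3},{"slide":[-13.3,0.1,0.4],"yaw":0,"jaw":2.3},{"slide":[-14.6,0.1,1.7],"yaw":0,"jaw":2.3},{"slide":[-15.7,0.1,3.2],"yaw":0,"jaw":2.3},{"slide":[-16.5,0.1,4.8],"yaw":0,"jaw":2.3},{"slide":[-17.0,0.1,6.5],"yaw":0,"jaw":2.3}]' 6
python3 -c "
from h import *
st()"
```

```text
time_s: 3.67
tcp_pos: [0.3807, -0.3414, 0.1208]
tool_rot: [3.046, -0.758, 0.004]
contact_force: [-0.7, -2.3, 6.8]
width: 0.026
finger_force: 6.0
saw-frame tcp mm [-25.1 -76.2 120.8] toolx deg rel saw -0.16 w 26.0 F [-0.7 -2.3  6.8] ff 6.006581620895304 t 3.6667
```

```bash
python3 -m handwheel '[{"slide":[0,0,-0.1],"yaw":0,"jaw":5},{"slide":[0,0,-0.1],"yaw":0,"jaw":5},{"slide":[0,0,-0.1],"yaw":0,"jaw":5},{"slide":[0,0,-3],"yaw":0,"jaw":5},{"slide":[0,0,-7],"yaw":0,"jaw":5},{"slide":[0,0,-11],"yaw":0,"jaw":5},{"slide":[0,0,-14],"yaw":0,"jaw":5},{"slide":[0,0,-14],"yaw":0,"jaw":5}]'
python3 -c "
from h import *
s=st();print(s['qpos'])
z=np.load('pics/top0.npz');print(back(np.array([[245,130],[160,120],[330,110]]),.39,z['K'],z['T']))
print(tomove([.46,.01,.24],np.radians(66.2),s))
"
```

```text
time_s: 4.33
tcp_pos: [0.3838, -0.3436, 0.2699]
tool_rot: [3.041, -0.756, 0.018]
contact_force: [0.2, -1.0, 0.5]
width: 0.05
finger_force: 0.0
saw-frame tcp mm [-21.4 -76.7 269.9] toolx deg rel saw -0.12 w 50.0 F [ 0.2 -1.   0.5] ff 0.0 t 4.3333
[-8.83645944e-01 -8.53916415e-02  1.75965019e+00  5.68687001e-04
  1.45322071e+00  1.17420234e+00]
[[ 0.59221851 -0.06256351  0.39      ]
 [ 0.61362086  0.08785241  0.39      ]
 [ 0.62521922 -0.2141792   0.39      ]]
(array([ -9.86, -34.82,   2.69]), np.float64(-4.1))
```

```bash
python3 -m handwheel '[{"slide":[-1,-3.8,0],"yaw":-4,"jaw":4.5},{"slide":[-2,-7.6,0.5],"yaw":-4,"jaw":4.5},{"slide":[-3,-11.4,1],"yaw":-4,"jaw":4.5},{"slide":[-4,-15.2,1.5],"yaw":-4,"jaw":4.5},{"slide":[-5.2,-19,2],"yaw":-4,"jaw":4.5},{"slide":[-6.4,-22.8,2.7],"yaw":-4,"jaw":4.5},{"slide":[-7.5,-26.6,2.7],"yaw":-4,"jaw":4.5},{"slide":[-8.7,-30.4,2.7],"yaw":-4,"jaw":4.5},{"slide":[-9.4,-33.5,2.7],"yaw":-4,"jaw":4.5},{"slide":[-9.8,-34.8,2.7],"yaw":-4,"jaw":4.5},{"slide":[-9.8,-34.8,2.7],"yaw":-4,"jaw":4.5},{"slide":[-9.8,-34.8,2.7],"yaw":-4,"jaw":4.5}]'
python3 g.py wrist w4 0 0 640 400 1.25
```

```text
time_s: 5.33
tcp_pos: [0.4575, 0.0135, 0.234]
tool_rot: [3.074, -0.647, 0.001]
contact_force: [-0.3, -0.2, 0.4]
width: 0.0449
finger_force: 0.0
```

View pics/w4.png

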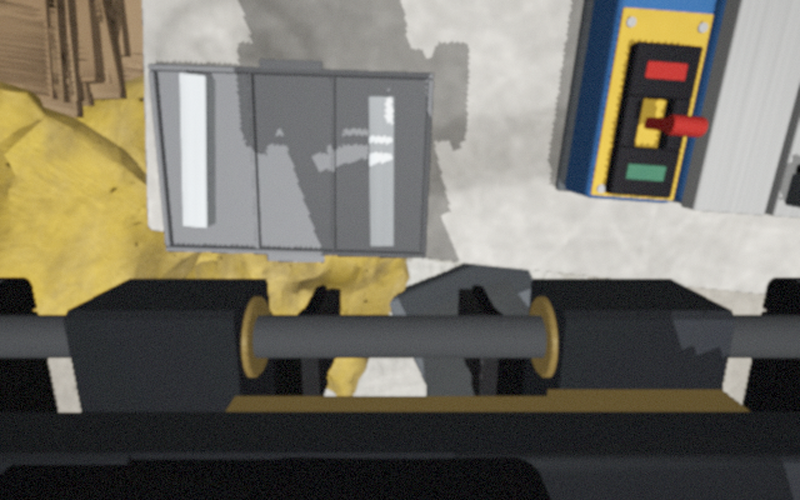

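Both tubes are visible: right tube corners at (369–393, 96–246), left tube corners at (180–208, 72–227).

Run:
```python
from h import *
w=np.load("pics/w4.npz");s=st()
for t in ([(179,72),(206,73),(209,227),(183,227)],[(369,96),(393,96),(394,246),(369,246)]):
    P=back(np.array(t)/1.25,.03,w["K"],w["T"]); m=P.mean(0); d=P[0]+P[1]-P[2]-P[3];a=np.arctan2(d[1],d[0])
    print("tube",m.round(4),np.degrees(a),np.linalg.norm(d)/2,np.linalg.norm(P[0]-P[1]), tomove([m[0],m[1],.014],a+np.pi/2,s))
```

```text
saw-frame tcp mm [-122.4  272.7  233.9] toolx deg rel saw 3.91 w 44.6 F [0.5 0.3 0.2] ff 0.0 t 5.3833
tube [0.5724 0.143  0.03  ] -28.672503631228494 0.1212451566012233 0.020672870014659894 (array([  5.23, -16.58,  21.99]), np.float64(4.8))
tube [0.497  0.0128 0.03  ] -24.07463732427543 0.11991687895609533 0.01865416202322264 (array([ 3.6 , -1.63, 21.99]), np.float64(0.2))
```

```bash
python3 -m handwheel '[{"slide":[3.6,-1.6,2],"yaw":0,"jaw":3.8},{"slide":[3.6,-1.6,6],"yaw":0,"jaw":3.8},{"slide":[3.6,-1.6,10],"yaw":0,"jaw":3.8},{"slide":[3.6,-1.6,14],"yaw":0,"jaw":3.8},{"slide":[3.6,-1.6,18],"yaw":0,"jaw":3.8},{"slide":[3.6,-1.6,20.5],"yaw":0,"jaw":3.8},{"slide":[3.6,-1.6,21.9],"yaw":0,"jaw":3.8},{"slide":[3.6,-1.6,21.9],"yaw":0,"jaw":3.8},{"slide":[3.6,-1.6,21.9],"yaw":0,"jaw":1.5},{"slide":[3.6,-1.6,21.9],"yaw":0,"jaw":1.5},{"slide":[3.6,-1.6,21.9],"yaw":0,"jaw":1.5},{"slide":[3.6,-1.6,21.9],"yaw":0,"jaw":1.5}]' 35
python3 -c "
from h import *
s=st();print(s['tcp_pos'],s['qpos'])"
```

```text
time_s: 6.38
tcp_pos: [0.4971, 0.0121, 0.0151]
tool_rot: [-3.073, 0.653, -0.002]
contact_force: [0.3, 0.1, 0.7]
width: 0.0197
finger_force: 12.4
saw-frame tcp mm [-87.  290.8  15.1] toolx deg rel saw 3.8 w 19.7 F [0.3 0.1 0.7] ff 12.379164844751358 t 6.3833
[0.49711672 0.01211518 0.01514261] [-1.34336304e-01  1.78617083e-01  2.00609628e+00 -4.94138393e-05
  9.55757777e-01  1.85518464e+00]
```

```bash
python3 -m handwheel '[{"slide":[0,0,-0.5],"yaw":0,"jaw":1.5},{"slide":[0,0,-4],"yaw":0,"jaw":1.5},{"slide":[0,0,-8],"yaw":0,"jaw":1.5},{"slide":[0,0,-12],"yaw":0,"jaw":1.5},{"slide":[0,0,-16.5],"yaw":0,"jaw":1.5},{"slide":[0,0,-16.5],"yaw":0,"jaw":1.5}]' 35
python3 -c "
from h import *
s=st()
print(tomove(place(saw,[[.031,.0,.18]])[0],saw[2],s))"
```

```text
time_s: 6.88
tcp_pos: [0.5015, 0.0122, 0.1891]
tool_rot: [-3.072, 0.651, -0.023]
contact_force: [2.3, -0.2, 0.4]
width: 0.0199
finger_force: 35.0
saw-frame tcp mm [-83.1 292.9 189.1] toolx deg rel saw 3.86 w 19.9 F [ 2.3 -0.2  0.4] ff 34.99937832355499 t 6.8833
(array([ 9.4 , 30.  ,  0.92]), np.float64(-86.1))
```

```bash
python3 -m handwheel '[{"slide":[0.8,2.5,0],"yaw":-7,"jaw":1.5},{"slide":[1.6,5,0],"yaw":-14,"jaw":1.5},{"slide":[2.4,7.5,0],"yaw":-21,"jaw":1.5},{"slide":[3.2,10,0],"yaw":-28,"jaw":1.5},{"slide":[4,12.5,0],"yaw":-35,"jaw":1.5},{"slide":[4.8,15,0],"yaw":-42,"jaw":1.5},{"slide":[5.6,17.5,0],"yaw":-49,"jaw":1.5},{"slide":[6.5,20,0],"yaw":-56,"jaw":1.5},{"slide":[7.3,22.5,0],"yaw":-63,"jaw":1.5},{"slide":[8.2,25,0],"yaw":-70,"jaw":1.5},{"slide":[9,27.5,0],"yaw":-77,"jaw":1.5},{"slide":[9.8,29.8,0],"yaw":-84,"jaw":1.5}]' 35
python3 -m handwheel '[{"slide":[0,0,0],"yaw":-2.1,"jaw":1.5},{"slide":[0,0,0],"yaw":-2.1,"jaw":1.5},{"slide":[0,0,0],"yaw":-2.1,"jaw":1.5}]' 35
python3 -c "
from h import *
s=st()
print(tomove(place(saw,[[.031,.0,.096]])[0],saw[2],s))"; python3 g.py wrist w5 0 0 640 400 1.25; python3 g.py top t5 150 140 440 285 2.6
```

```text
time_s: 7.88
tcp_pos: [0.4648, -0.3008, 0.1798]
tool_rot: [2.715, 1.58, 0.0]
contact_force: [1.3, -0.3, -0.4]
width: 0.0196
finger_force: 35.0
time_s: 8.13
tcp_pos: [0.465, -0.2993, 0.1795]
tool_rot: [-2.692, -1.619, -0.0]
contact_force: [0.6, 0.4, -0.8]
width: 0.0199
finger_force: 3.5
saw-frame tcp mm [ 29.8   0.3 179.5] toolx deg rel saw 89.82 w 19.9 F [ 0.6  0.4 -0.8] ff 3.4987706691026688 t 8.1333
(array([-0.04,  0.12,  8.35]), np.float64(-0.2))
```

View pics/w5.png

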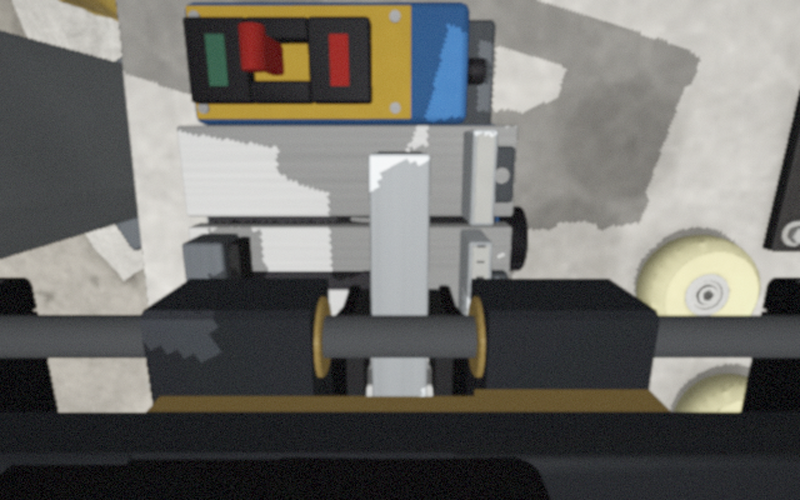

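The tube is held level and square to the fence, with its far end at (370–430,155), but the grip just slackened to 3.5 N. I'll let it recover and check the end position.

```bash
python3 -m handwheel '[{"slide":[0,0,0],"yaw":-0.2,"jaw":1.5},{"slide":[0,0,0],"yaw":-0.2,"jaw":1.5},{"slide":[0,0,0],"yaw":-0.2,"jaw":1.5},{"slide":[0,0,0],"yaw":-0.2,"jaw":1.5}]' 35
python3 g.py wrist w6 180 80 480 330 2.4
python3 - <<'E'
from h import *
s=st();w=np.load("pics/w5.npz")
print([ (rel(p)*1e3).round(1) for p in back(np.array([(370,155),(430,155)])/1.25,.194,w["K"],w["T"])])
E
```

```text
time_s: 8.57
tcp_pos: [0.4654, -0.2991, 0.1796]
tool_rot: [2.687, 1.627, 0.0]
contact_force: [0.7, -0.3, -1.0]
width: 0.0196
finger_force: 35.0
saw-frame tcp mm [ 30.1   0.6 179.6] toolx deg rel saw 90.16 w 19.6 F [ 0.3  1.  -1.3] ff 34.99861478805542 t 8.6167
[array([ 19.9,  61.3, 194. ]), array([ 39.4,  61.2, 194. ])]
```

View pics/w6.png

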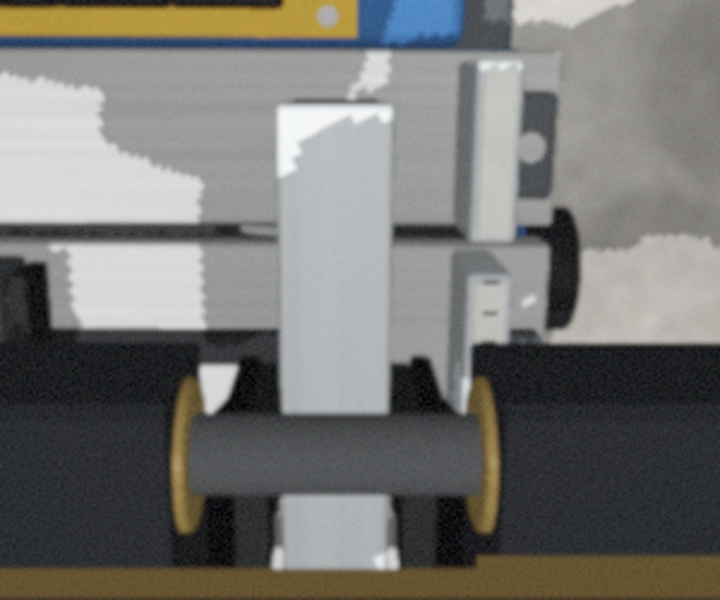

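The tube is straight and still centred in the grip. I'll lower it and butt it on the stop.

```bash
python3 -m handwheel '[{"slide":[0,0,3],"yaw":0,"jaw":1.5},{"slide":[0,0,5.5],"yaw":0,"jaw":1.5},{"slide":[0,0,7.5],"yaw":0,"jaw":1.5},{"slide":[0,0,8.2],"yaw":0,"jaw":1.5},{"slide":[0,0,8.4],"yaw":0,"jaw":1.5},{"slide":[0,0,8.4],"yaw":0,"jaw":1.5},{"slide":[0,0,8.4],"yaw":0,"jaw":1.5}]' 35
python3 -m handwheel '[{"slide":[-0.3,0,0],"yaw":0,"jaw":1.5},{"slide":[-0.6,0,0],"yaw":0,"jaw":1.5},{"slide":[-0.8,0,0],"yaw":0,"jaw":1.5},{"slide":[-0.8,0,0],"yaw":0,"jaw":1.5}]' 35
python3 -c "
from h import *
st()"
```

```text
time_s: 9.2
tcp_pos: [0.4657, -0.2997, 0.0962]
tool_rot: [2.687, 1.626, 0.0]
contact_force: [0.5, -0.5, -1.4]
width: 0.0196
finger_force: 35.0
time_s: 9.53
tcp_pos: [0.4615, -0.3072, 0.0959]
tool_rot: [2.688, 1.625, 0.0]
contact_force: [-0.7, 0.2, -0.7]
width: 0.0198
finger_force: 35.0
saw-frame tcp mm [30.4 -8.3 95.9] toolx deg rel saw 90.11 w 19.8 F [-0.7  0.2 -0.7] ff 34.98190999031067 t 9.5333
```

```bash
python3 -m handwheel '[{"slide":[-0.1,0,0],"yaw":0,"jaw":1.5},{"slide":[-0.2,0,0],"yaw":0,"jaw":1.5},{"slide":[-0.3,0,0],"yaw":0,"jaw":1.5},{"slide":[-0.3,0,0],"yaw":0,"jaw":1.5},{"slide":[-0.3,0,0],"yaw":0,"jaw":1.5}]' 35
python3 -c "
from h import *
st()"
```

```text
time_s: 9.95
tcp_pos: [0.4601, -0.3092, 0.0955]
tool_rot: [-2.688, -1.626, 0.0]
contact_force: [-0.2, 0.3, -0.6]
width: 0.0195
finger_force: 35.0
saw-frame tcp mm [ 30.1 -10.7  95.5] toolx deg rel saw 90.14 w 19.5 F [-0.2  0.3 -0.6] ff 34.98208165168762 t 9.95
```

```bash
python3 -m handwheel '[{"slide":[-0.1,0,0],"yaw":0,"jaw":1.5},{"slide":[-0.2,0,0],"yaw":0,"jaw":1.5},{"slide":[-0.3,0,0],"yaw":0,"jaw":1.5},{"slide":[-0.3,0,0],"yaw":0,"jaw":1.5},{"slide":[-0.3,0,0],"yaw":0,"jaw":1.5}]' 35
python3 -c "
from h import *
st()"
```

```text
time_s: 10.37
tcp_pos: [0.46, -0.3094, 0.0955]
tool_rot: [-2.686, -1.625, -0.006]
contact_force: [4.7, 9.6, 1.0]
width: 0.0195
finger_force: 35.0
saw-frame tcp mm [ 30.1 -10.9  95.5] toolx deg rel saw 90.16 w 19.5 F [4.7 9.6 1. ] ff 34.98650014400482 t 10.3667
```

```bash
python3 -m handwheel '[{"slide":[0.2,0,0.1],"yaw":0,"jaw":1.5},{"slide":[0.2,0,0.1],"yaw":0,"jaw":2.4},{"slide":[0.2,0,0.1],"yaw":0,"jaw":3},{"slide":[0.2,0,0.1],"yaw":0,"jaw":3},{"slide":[0.2,0,0.1],"yaw":0,"jaw":3},{"slide":[0.2,0,-2],"yaw":0,"jaw":3},{"slide":[0.2,-1.5,-3.5],"yaw":0,"jaw":1},{"slide":[0.2,-3.6,-3.5],"yaw":0,"jaw":0},{"slide":[0.2,-3.6,-3.5],"yaw":0,"jaw":0},{"slide":[0.2,-3.6,-2],"yaw":0,"jaw":0},{"slide":[0.2,-3.6,-0.2],"yaw":0,"jaw":0},{"slide":[0.2,-3.6,-0.2],"yaw":0,"jaw":0}]' 35
python3 -c "
from h import *
st()"; python3 g.py wrist w7 0 0 640 400 1.25
```

```text
time_s: 11.37
tcp_pos: [0.4261, -0.292, 0.0942]
tool_rot: [-2.684, -1.623, 0.002]
contact_force: [-0.3, 1.0, -1.1]
width: 0.0023
finger_force: 0.0
saw-frame tcp mm [ -8.  -11.4  94.2] toolx deg rel saw 90.12 w 2.3 F [-0.3  1.  -1.1] ff 0.0 t 11.3667
```

View pics/w7.png

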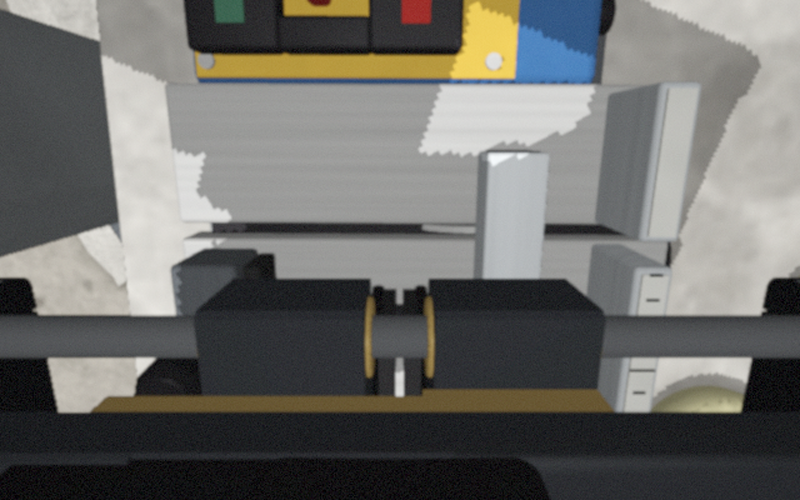

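The tube lies on the bed against the stop, a little off the fence, and the closed fingers are in front of it. I'll push it to the fence.

```bash
python3 -m handwheel '[{"slide":[0,0.4,-0.1],"yaw":0,"jaw":0},{"slide":[0,0.8,-0.1],"yaw":0,"jaw":0},{"slide":[0,1.2,-0.1],"yaw":0,"jaw":0},{"slide":[0,1.6,-0.1],"yaw":0,"jaw":0},{"slide":[0,2,-0.1],"yaw":0,"jaw":0},{"slide":[0,2.4,-0.1],"yaw":0,"jaw":0},{"slide":[0,2.8,-0.1],"yaw":0,"jaw":0},{"slide":[0,3.1,-0.1],"yaw":0,"jaw":0},{"slide":[0,3.3,-0.1],"yaw":0,"jaw":0},{"slide":[0,3.4,-0.1],"yaw":0,"jaw":0},{"slide":[0,3.4,-0.1],"yaw":0,"jaw":0}]' 35
python3 -c "
from h import *
st()"
python3 -m handwheel '[{"slide":[0,0.1,0],"yaw":0,"jaw":0},{"slide":[0,0.2,0],"yaw":0,"jaw":0},{"slide":[0,0.3,0],"yaw":0,"jaw":0},{"slide":[0,0.3,0],"yaw":0,"jaw":0}]' 35
python3 -c "
from h import *
st()"
```

```text
time_s: 12.33
tcp_pos: [0.4581, -0.3092, 0.0984]
tool_rot: [2.688, 1.626, 0.0]
contact_force: [-1.2, 0.4, 0.0]
width: 0.0004
finger_force: 0.0
saw-frame tcp mm [ 28.3 -11.7  98.4] toolx deg rel saw 90.15 w 0.4 F [-1.2  0.4  0. ] ff 0.0 t 12.3333
time_s: 12.67
tcp_pos: [0.4607, -0.3106, 0.0985]
tool_rot: [2.688, 1.626, 0.0]
contact_force: [0.1, -0.8, -0.1]
width: 0.0003
finger_force: 0.0
saw-frame tcp mm [ 31.2 -11.7  98.5] toolx deg rel saw 90.14 w 0.3 F [ 0.1 -0.8 -0.1] ff 0.0 t 12.6667
```

```bash
python3 -m handwheel '[{"slide":[0,0.1,0],"yaw":0,"jaw":0},{"slide":[0,0.2,0],"yaw":0,"jaw":0},{"slide":[0,0.3,0],"yaw":0,"jaw":0},{"slide":[0,0.3,0],"yaw":0,"jaw":0}]' 35
python3 -c "
from h import *
st()"; python3 g.py wrist w8 200 60 600 320 2
```

```text
time_s: 13.0
tcp_pos: [0.4634, -0.3121, 0.0986]
tool_rot: [2.688, 1.626, 0.0]
contact_force: [0.3, 1.0, 0.0]
width: 0.0008
finger_force: 0.0
saw-frame tcp mm [ 34.3 -11.7  98.6] toolx deg rel saw 90.14 w 0.8 F [0.3 1.  0. ] ff 0.0 t 13.0
```

```bash
for i in 1 2; do python3 -m handwheel '[{"slide":[0,0.1,0],"yaw":0,"jaw":0},{"slide":[0,0.2,0],"yaw":0,"jaw":0},{"slide":[0,0.2,0],"yaw":0,"jaw":0},{"slide":[0,0.2,0],"yaw":0,"jaw":0}]' 35 >/dev/null
python3 -c "
from h import *
st()"; done
```

```text
saw-frame tcp mm [ 35.3 -11.6  98.4] toolx deg rel saw 90.15 w 0.7 F [-5.3  2.7  3.8] ff 2.598915919661522 t 13.3833
saw-frame tcp mm [ 35.3 -11.6  98.1] toolx deg rel saw 90.16 w 0.5 F [-11.2   5.6   8.2] ff 6.25244602560997 t 13.7167
```

```bash
python3 -m handwheel '[{"slide":[0,-0.8,0],"yaw":0,"jaw":0},{"slide":[0,-0.8,-2],"yaw":0,"jaw":0},{"slide":[1,-0.5,-4.5],"yaw":0,"jaw":0},{"slide":[4,1.3,-4.5],"yaw":0,"jaw":0},{"slide":[7,1.3,-4.5],"yaw":0,"jaw":0},{"slide":[8.6,1.3,-4.5],"yaw":0,"jaw":0},{"slide":[8.6,1.3,-4.5],"yaw":0,"jaw":0},{"slide":[8.6,1.3,-3],"yaw":0,"jaw":0},{"slide":[8.6,1.3,-1],"yaw":0,"jaw":0},{"slide":[8.6,1.3,0],"yaw":0,"jaw":0},{"slide":[8.6,1.3,0],"yaw":0,"jaw":0}]' 35 >/dev/null
python3 -c "
from h import *
st()"; python3 g.py wrist w9 200 60 600 320 2;  python3 g.py top t9 270 150 420 280 5
```

```text
saw-frame tcp mm [48.8 74.  95.6] toolx deg rel saw 90.12 w 0.4 F [-1.2 -0.2 -0. ] ff 0.0 t 14.6333
```

View pics/w8.png

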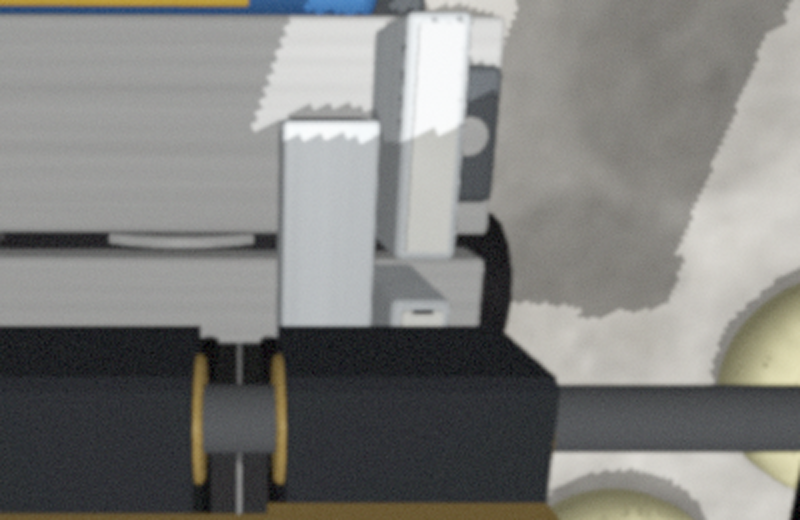

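The tube's side is at the fence (shown just before final contact). Now I'll push its end against the stop.

```bash
python3 -m handwheel '[{"slide":[-0.4,0.3,-0.1],"yaw":0,"jaw":0},{"slide":[-0.8,0.3,-0.1],"yaw":0,"jaw":0},{"slide":[-1.1,0.3,-0.1],"yaw":0,"jaw":0},{"slide":[-1.3,0.3,-0.1],"yaw":0,"jaw":0},{"slide":[-1.4,0.3,-0.1],"yaw":0,"jaw":0},{"slide":[-1.4,0.3,-0.1],"yaw":0,"jaw":0}]' 35 >/dev/null
for i in 1 2 3; do python3 -c "
from h import *
st()"; python3 -m handwheel '[{"slide":[-0.1,0,0],"yaw":0,"jaw":0},{"slide":[-0.2,0,0],"yaw":0,"jaw":0},{"slide":[-0.2,0,0],"yaw":0,"jaw":0},{"slide":[-0.2,0,0],"yaw":0,"jaw":0}]' 35 >/dev/null; done; python3 -c "
from h import *
st()"
```

```text
saw-frame tcp mm [ 54.6  60.6 100.3] toolx deg rel saw 90.12 w 0.4 F [2.  2.3 3.5] ff 1.868664473440731 t 15.2333
saw-frame tcp mm [ 54.5  60.5 100.3] toolx deg rel saw 90.16 w 0.4 F [4.2 8.  4.2] ff 4.8361405536707025 t 15.5667
saw-frame tcp mm [ 54.5  60.3 100.3] toolx deg rel saw 90.18 w 0.7 F [ 7.7 14.   4.7] ff 7.939938366689603 t 15.9
saw-frame tcp mm [ 54.5  60.2 100.3] toolx deg rel saw 90.19 w 0.3 F [10.9 19.8  5.5] ff 11.058646019082516 t 16.2333
```

```bash
python3 -m handwheel '[{"slide":[1.5,0,0],"yaw":0,"jaw":0},{"slide":[1.5,0,-3],"yaw":0,"jaw":2},{"slide":[1.5,0,-7],"yaw":0,"jaw":4},{"slide":[1.5,0,-11],"yaw":0,"jaw":4},{"slide":[1.5,0,-12],"yaw":0,"jaw":4},{"slide":[1.5,0,-12],"yaw":0,"jaw":4}]' 35 >/dev/null
cat > tubes.py <<'E'
from h import *
from bench import vision
import cv2,sys
f=vision.grab_frame("top");K,T=f["camera_matrix"],f["pose"];im=f["pixels"]
def find(lo=150):
    P=place([.5334,.0754,-.4466],[[a*.073,b*.11,.017] for a,b in((1,1),(1,-1),(-1,-1),(-1,1))])
    m=np.zeros(im.shape[:2],np.uint8);cv2.fillPoly(m,[proj(P,K,T).astype(np.int32)],1)
    b=((im.min(2)>lo)&(m>0)).astype(np.uint8)
    n,l,s,c=cv2.connectedComponentsWithStats(b)
    for i in range(1,n):
        if s[i,4]>80:
            ys,xs=np.where(l==i);r=cv2.minAreaRect(np.c_[xs,ys].astype(np.float32));B=back(cv2.boxPoints(r),.03,K,T)
            e=[B[1]-B[0],B[2]-B[1]];e=max(e,key=np.linalg.norm);e=e*np.sign(e[0])
            print("tube at",back(c[i],.03,K,T)[0].round(4),"ang",np.degrees(np.arctan2(e[1],e[0])).round(1),"len",np.linalg.norm(e).round(3),s[i,4])
find()
E
python3 tubes.py
python3 -c "
from h import *
s=st();print(s['qpos'])
print(tomove([.535,.143,.2],np.radians(61.3),s))"
```

```text
tube at [0.5743 0.1451 0.03  ] ang -28.9 len 0.119 345
saw-frame tcp mm [ 55.3  68.9 221.8] toolx deg rel saw 90.14 w 30.2 F [-0.4 -0.7  0.3] ff 0.0 t 16.7833
[-5.85591653e-01  1.02737615e-01  1.66030085e+00 -8.13659187e-04
  1.37368868e+00 -1.02950444e-01]
(array([ 35.58, -16.9 ,   2.05]), np.float64(-88.9))
```

```bash
python3 -m handwheel '[{"slide":[3,-1.4,0],"yaw":-7,"jaw":3.8},{"slide":[6,-2.8,0],"yaw":-14,"jaw":3.8},{"slide":[9,-4.2,0],"yaw":-21,"jaw":3.8},{"slide":[12,-5.6,0],"yaw":-28,"jaw":3.8},{"slide":[15,-7,0],"yaw":-35,"jaw":3.8},{"slide":[18,-8.5,0],"yaw":-42,"jaw":3.8},{"slide":[21,-10,1],"yaw":-49,"jaw":3.8},{"slide":[24,-11.4,1],"yaw":-56,"jaw":3.8},{"slide":[27,-12.8,2],"yaw":-63,"jaw":3.8},{"slide":[30,-14.2,2],"yaw":-70,"jaw":3.8},{"slide":[33,-15.7,2],"yaw":-77,"jaw":3.8},{"slide":[35.6,-16.9,2],"yaw":-84,"jaw":3.8}]' 35 >/dev/null
python3 -m handwheel '[{"slide":[0,0,0],"yaw":-4.9,"jaw":3.8},{"slide":[0,0,0],"yaw":-4.9,"jaw":3.8},{"slide":[0,0,0],"yaw":-4.9,"jaw":3.8}]' 35 
python3 tubes.py
python3 -c "
from h import *
s=st();print(s['qpos'])
print(tomove([.5733,.1435,.0145],np.radians(61.3),s))"; python3 g.py wrist w10 0 0 640 400 1.25;python3 g.py top t10 120 120 320 270 4
```

```text
time_s: 18.03
tcp_pos: [0.5329, 0.1441, 0.1974]
tool_rot: [-0.782, -3.04, 0.003]
contact_force: [0.2, 0.0, 0.0]
width: 0.038
finger_force: 0.0
saw-frame tcp mm [-116.4  423.9  197.9] toolx deg rel saw 178.86 w 38.2 F [-0.3  0.5  0.4] ff 0.0 t 18.0833
[ 1.20635774e-01  6.80857454e-02  1.74299149e+00 -5.76499793e-04
  1.33324970e+00 -9.45173394e-01]
(array([-3.55,  1.97, 18.32]), np.float64(-0.2))
```

View pics/w10.png

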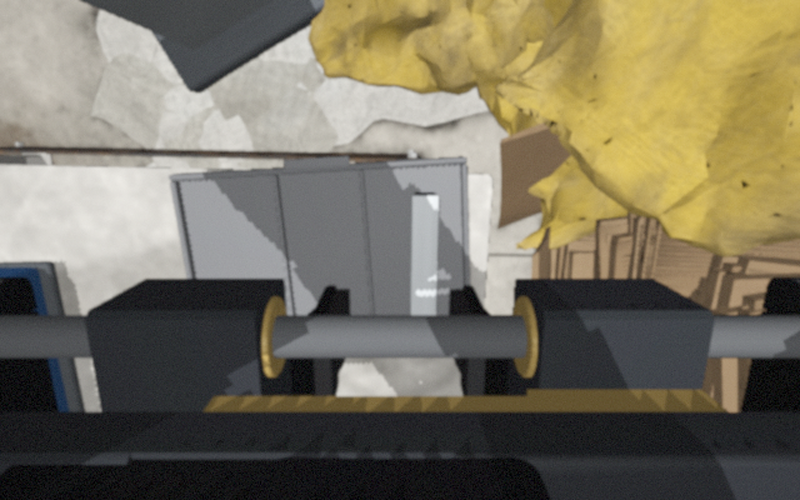

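The tube's near end is at (411–439,195), in the left lane. I'll check that against the earlier estimate.

Run:
```python
from h import *
w=np.load("pics/w10.npz")
P=back(np.array([(411,195),(439,195),(412,285),(438.5,285)])/1.25,.03,w["K"],w["T"]);print(P.round(4));a=(P[0]+P[1])/2;b=(P[2]+P[3])/2;d=(b-a)/np.linalg.norm(b-a);print("centre",a+.06*d,np.degrees(np.arctan2(d[1],d[0])))
```

```text
[[0.5156 0.1641 0.03  ]
 [0.5256 0.1822 0.03  ]
 [0.5773 0.1315 0.03  ]
 [0.5872 0.1495 0.03  ]]
centre [0.57359784 0.14510863 0.03      ] -27.906887289079275
```

```bash
python3 -m handwheel '[{"slide":[-2,1,0],"yaw":-0.5,"jaw":3},{"slide":[-3.5,2,2],"yaw":-0.5,"jaw":3},{"slide":[-3.5,2,6],"yaw":-0.5,"jaw":3},{"slide":[-3.5,2,10],"yaw":-0.5,"jaw":3},{"slide":[-3.5,2,14],"yaw":-0.5,"jaw":3},{"slide":[-3.5,2,16.5],"yaw":-0.5,"jaw":3},{"slide":[-3.5,2,18.2],"yaw":-0.5,"jaw":3},{"slide":[-3.5,2,18.2],"yaw":-0.5,"jaw":3},{"slide":[-3.5,2,18.2],"yaw":-0.5,"jaw":1.5},{"slide":[-3.5,2,18.2],"yaw":-0.5,"jaw":1.5},{"slide":[-3.5,2,18.2],"yaw":-0.5,"jaw":1.5},{"slide":[-3.5,2,18.2],"yaw":-0.5,"jaw":1.5}]' 35
python3 -m handwheel '[{"slide":[0,0,-0.5],"yaw":0,"jaw":1.5},{"slide":[0,0,-4],"yaw":0,"jaw":1.5},{"slide":[0,0,-8],"yaw":0,"jaw":1.5},{"slide":[0,0,-12],"yaw":0,"jaw":1.5},{"slide":[0,0,-16.5],"yaw":0,"jaw":1.5},{"slide":[0,0,-16.5],"yaw":0,"jaw":1.5},{"slide":[0,0,-16.5],"yaw":0,"jaw":1.5},{"slide":[0,0,-16.5],"yaw":0,"jaw":1.5}]' 35
python3 -c "
from h import *
s=st()
print(tomove(place(saw,[[.008,.0,.18]])[0],saw[2],s))"
```

```text
time_s: 19.18
tcp_pos: [0.5759, 0.145, 0.0196]
tool_rot: [0.766, 3.043, 0.002]
contact_force: [-0.2, -1.4, 1.6]
width: 0.0192
finger_force: 35.0
time_s: 19.85
tcp_pos: [0.5743, 0.1451, 0.1831]
tool_rot: [0.766, 3.046, 0.001]
contact_force: [-0.1, -0.1, -2.3]
width: 0.0194
finger_force: 35.0
saw-frame tcp mm [-80.7 444.4 183.1] toolx deg rel saw 179.55 w 19.4 F [-0.1 -0.1 -2.3] ff 34.998990297317505 t 19.85
(array([ -9.22, -44.37,   0.29]), np.float64(89.5))
```

```bash
python3 -m handwheel '[{"slide":[-0.8,-3.7,0],"yaw":7,"jaw":1.5},{"slide":[-1.6,-7.4,0],"yaw":14,"jaw":1.5},{"slide":[-2.4,-11.1,0],"yaw":21,"jaw":1.5},{"slide":[-3.2,-14.8,0],"yaw":28,"jaw":1.5},{"slide":[-4,-18.5,0],"yaw":35,"jaw":1.5},{"slide":[-4.8,-22.2,0],"yaw":42,"jaw":1.5},{"slide":[-5.6,-25.9,0],"yaw":49,"jaw":1.5},{"slide":[-6.4,-29.6,0],"yaw":56,"jaw":1.5},{"slide":[-7.2,-33.3,0],"yaw":63,"jaw":1.5},{"slide":[-8,-37,0],"yaw":70,"jaw":1.5},{"slide":[-8.7,-40.7,0],"yaw":77,"jaw":1.5},{"slide":[-9.2,-44,0],"yaw":84,"jaw":1.5}]' 35
python3 -m handwheel '[{"slide":[0,0,0],"yaw":5.5,"jaw":1.5},{"slide":[0,0,0],"yaw":5.5,"jaw":1.5},{"slide":[0,0,0],"yaw":5.5,"jaw":1.5},{"slide":[0,0,0],"yaw":5.5,"jaw":1.5}]' 35
python3 g.py wrist w11 180 80 480 330 2.4
python3 -c "
from h import *
s=st()
print(tomove(place(saw,[[.008,.0,.106]])[0],saw[2],s))"
```

```text
time_s: 20.85
tcp_pos: [0.4449, -0.2871, 0.1798]
tool_rot: [-2.611, -1.74, 0.002]
contact_force: [0.5, -0.1, -0.2]
width: 0.0193
finger_force: 35.0
time_s: 21.18
tcp_pos: [0.4467, -0.2847, 0.181]
tool_rot: [-2.684, -1.627, 0.001]
contact_force: [0.1, 0.1, -1.0]
width: 0.0199
finger_force: 35.0
saw-frame tcp mm [  7.1   4.9 181.4] toolx deg rel saw 90.26 w 19.5 F [-0.  -0.3 -1.3] ff 34.999056458473206 t 21.2333
(array([-0.49,  0.11,  7.54]), np.float64(0.3))
```

```bash
cat > prof.py <<'E'
from h import *
import cv2,sys
n,ox,oy,k=sys.argv[1],*map(float,sys.argv[2:5])
i=cv2.imread(f"pics/{n}.png",0);w=np.load(f"pics/{n}.npz")
def pr(L,name):
    q=((proj(place(saw,np.array(L)/1e3),w["K"],w["T"])-[ox,oy])*k).astype(np.float32)
    v=cv2.remap(cv2.GaussianBlur(i,(3,3),0),q[:,:1],q[:,1:],cv2.INTER_LINEAR).ravel();print(name,list(zip([round(a) for a in name_ax(L)],v.tolist())))
def name_ax(L):
    L=np.array(L);return L[:,0] if np.ptp(L[:,0]) else L[:,1]
pr([[55,y,110] for y in range(34,70,2)],"y along tube1")
pr([[50,y,110] for y in range(34,70,2)],"y along tube1 x50")
pr([[x,40,110] for x in range(24,70,2)],"x at y40")
E
python3 prof.py w11 180 80 2.4
```

```text
y along tube1 [(34, 184), (36, 185), (38, 184), (40, 185), (42, 185), (44, 184), (46, 185), (48, 187), (50, 158), (52, 110), (54, 158), (56, 158), (58, 154), (60, 160), (62, 160), (64, 158), (66, 163), (68, 158)]
y along tube1 x50 [(34, 184), (36, 186), (38, 185), (40, 185), (42, 185), (44, 186), (46, 186), (48, 186), (50, 161), (52, 108), (54, 158), (56, 156), (58, 153), (60, 157), (62, 161), (64, 155), (66, 161), (68, 157)]
x at y40 [(24, 153), (26, 155), (28, 154), (30, 153), (32, 153), (34, 155), (36, 156), (38, 154), (40, 155), (42, 115), (44, 138), (46, 183), (48, 184), (50, 185), (52, 186), (54, 186), (56, 185), (58, 184), (60, 182), (62, 183), (64, 140), (66, 106), (68, 141)]
```

Tube 1 is still in place (x 44–64, end at y≈51). Now I'll lower tube 2.

```bash
python3 -m handwheel '[{"slide":[0,0,3],"yaw":0.3,"jaw":1.5},{"slide":[0,0,5.5],"yaw":0.3,"jaw":1.5},{"slide":[0,0,7.2],"yaw":0.3,"jaw":1.5},{"slide":[0,0,7.6],"yaw":0.3,"jaw":1.5},{"slide":[0,0,7.6],"yaw":0.3,"jaw":1.5},{"slide":[0,0,7.6],"yaw":0.3,"jaw":1.5}]' 35 >/dev/null
for i in 1 2 3 4; do python3 -c "
from h import *
st()"; python3 -m handwheel '[{"slide":[0,0,0.1],"yaw":0,"jaw":1.5},{"slide":[0,0,0.2],"yaw":0,"jaw":1.5},{"slide":[0,0,0.2],"yaw":0,"jaw":1.5}]' 35 >/dev/null; done; python3 -c "
from h import *
st()"
```

```text
saw-frame tcp mm [  8.3   4.2 107.3] toolx deg rel saw 89.85 w 19.7 F [ 0.5 -0.2 -0.2] ff 34.99900996685028 t 21.7333
saw-frame tcp mm [  8.6   3.5 105.6] toolx deg rel saw 89.76 w 19.6 F [ 0.3 -0.7 -0.3] ff 34.99889552593231 t 21.9833
saw-frame tcp mm [  7.8   3.6 102.5] toolx deg rel saw 89.74 w 19.2 F [-0.9  0.4 -2.2] ff 34.99902606010437 t 22.2333
saw-frame tcp mm [  7.7   3.7 100.2] toolx deg rel saw 89.74 w 19.4 F [ 0.4 -0.2 -0.7] ff 34.99905288219452 t 22.4833
saw-frame tcp mm [ 7.9  3.6 99.6] toolx deg rel saw 89.75 w 19.6 F [-3.2  3.3  7.3] ff 35.00346601009369 t 22.7333
```

Touchdown at about 99.7. I'll ease up 1 mm and slide to the stop.

```bash
python3 -m handwheel '[{"slide":[0,0,-0.2],"yaw":0.2,"jaw":1.5},{"slide":[-0.4,0,-0.2],"yaw":0.2,"jaw":1.5},{"slide":[-0.8,0,-0.2],"yaw":0.2,"jaw":1.5},{"slide":[-1.1,0,-0.2],"yaw":0.2,"jaw":1.5},{"slide":[-1.3,0,-0.2],"yaw":0.2,"jaw":1.5},{"slide":[-1.3,0,-0.2],"yaw":0.2,"jaw":1.5}]' 35 >/dev/null
for i in 1 2 3; do python3 -c "
from h import *
st()"; python3 -m handwheel '[{"slide":[-0.1,0,0],"yaw":0,"jaw":1.5},{"slide":[-0.2,0,0],"yaw":0,"jaw":1.5},{"slide":[-0.2,0,0],"yaw":0,"jaw":1.5},{"slide":[-0.2,0,0],"yaw":0,"jaw":1.5}]' 35 >/dev/null; done; python3 -c "
from h import *
st()"
```

```text
saw-frame tcp mm [  7.7 -10.  100.3] toolx deg rel saw 89.5 w 19.3 F [ 0.6 -0.9 -2.4] ff 34.99895095825195 t 23.2333
saw-frame tcp mm [  7.8 -11.3 100.5] toolx deg rel saw 89.55 w 19.2 F [-0.2 -0.7 -0.4] ff 34.998963475227356 t 23.5667
saw-frame tcp mm [  7.6 -11.5 100.4] toolx deg rel saw 89.56 w 19.6 F [ 4.3  7.  -0.1] ff 35.00148117542267 t 23.9
saw-frame tcp mm [  7.6 -11.7 100.4] toolx deg rel saw 89.57 w 19.6 F [ 6.8 12.5  0.8] ff 35.00476598739624 t 24.2333
```

```bash
python3 -m handwheel '[{"slide":[0.3,0,0.15],"yaw":0,"jaw":1.5},{"slide":[0.3,0,0.15],"yaw":0,"jaw":2.4},{"slide":[0.3,0,0.15],"yaw":0,"jaw":2.8},{"slide":[0.3,0,0.15],"yaw":0,"jaw":2.8},{"slide":[0.3,0,0.15],"yaw":0,"jaw":2.8},{"slide":[0.3,0,-2],"yaw":0,"jaw":2.8},{"slide":[0.3,-1.5,-3.5],"yaw":0.4,"jaw":1},{"slide":[0.3,-3.4,-3.5],"yaw":0.4,"jaw":0},{"slide":[0.3,-3.4,-3.5],"yaw":0.4,"jaw":0},{"slide":[0.3,-3.4,-2],"yaw":0.4,"jaw":0},{"slide":[0.3,-3.4,0.1],"yaw":0.4,"jaw":0},{"slide":[0.3,-3.4,0.1],"yaw":0.4,"jaw":0}]' 35 >/dev/null
python3 -m handwheel '[{"slide":[0,0.4,0],"yaw":0,"jaw":0},{"slide":[0,0.8,0],"yaw":0,"jaw":0},{"slide":[0,1.2,0],"yaw":0,"jaw":0},{"slide":[0,1.6,0],"yaw":0,"jaw":0},{"slide":[0,2,0],"yaw":0,"jaw":0},{"slide":[0,2.4,0],"yaw":0,"jaw":0},{"slide":[0,2.8,0],"yaw":0,"jaw":0},{"slide":[0,3.2,0],"yaw":0,"jaw":0},{"slide":[0,3.6,0],"yaw":0,"jaw":0},{"slide":[0,3.8,0],"yaw":0,"jaw":0},{"slide":[0,3.8,0],"yaw":0,"jaw":0}]' 35 >/dev/null
for i in 1 2 3; do python3 -c "
from h import *
st()"; python3 -m handwheel '[{"slide":[0,0.1,0],"yaw":0,"jaw":0},{"slide":[0,0.1,0],"yaw":0,"jaw":0},{"slide":[0,0.1,0],"yaw":0,"jaw":0}]' 35 >/dev/null; done; python3 -c "
from h import *
st()"
```

```text
saw-frame tcp mm [ 12.3 -12.7  99.5] toolx deg rel saw 89.15 w 0.6 F [ 0.8 -0.3  0. ] ff 0.0 t 26.15
saw-frame tcp mm [ 12.7 -12.7  99.5] toolx deg rel saw 89.14 w 0.5 F [-0.1  0.4 -0.2] ff 0.0 t 26.4
saw-frame tcp mm [ 13.7 -12.6  99.5] toolx deg rel saw 89.14 w 0.7 F [-0.4 -0.5  0.5] ff 0.1537894969806075 t 26.65
saw-frame tcp mm [ 14.8 -12.7  99.5] toolx deg rel saw 89.14 w 0.2 F [-0.4 -0.6 -0.6] ff 0.10854894993826747 t 26.9
```

```bash
for i in 1 2 3; do python3 -m handwheel '[{"slide":[0,0.1,0],"yaw":0,"jaw":0},{"slide":[0,0.15,0],"yaw":0,"jaw":0},{"slide":[0,0.15,0],"yaw":0,"jaw":0}]' 35 >/dev/null;  python3 -c "
from h import *
st()"; done
```

```text
saw-frame tcp mm [ 15.2 -12.7  99.4] toolx deg rel saw 89.16 w 0.5 F [-4.9  1.2  3.5] ff 2.685009987617377 t 27.15
saw-frame tcp mm [ 15.3 -12.7  99.1] toolx deg rel saw 89.17 w 0.3 F [-9.4  5.1  5.4] ff 5.214787465520203 t 27.4
saw-frame tcp mm [ 15.3 -12.6  98.9] toolx deg rel saw 89.18 w 0.8 F [-14.7   6.9  10.9] ff 7.98606594937155 t 27.65
```

```bash
python3 -m handwheel '[{"slide":[0,-0.9,0],"yaw":0,"jaw":0},{"slide":[0,-0.9,-2],"yaw":0,"jaw":0},{"slide":[1,-0.5,-4.5],"yaw":-0.8,"jaw":0},{"slide":[4,1.7,-4.5],"yaw":-0.8,"jaw":0},{"slide":[7,1.7,-4.5],"yaw":-0.8,"jaw":0},{"slide":[8.7,1.7,-4.5],"yaw":-0.8,"jaw":0},{"slide":[8.7,1.7,-4.5],"yaw":-0.8,"jaw":0},{"slide":[8.7,1.7,-3],"yaw":-0.8,"jaw":0},{"slide":[8.7,1.7,-1],"yaw":-0.8,"jaw":0},{"slide":[8.7,1.7,0],"yaw":-0.8,"jaw":0},{"slide":[8.7,1.7,0],"yaw":-0.8,"jaw":0}]' 35 >/dev/null
python3 -c "
from h import *
st()"
python3 -m handwheel '[{"slide":[-0.4,0,0],"yaw":0,"jaw":0},{"slide":[-0.8,0,0],"yaw":0,"jaw":0},{"slide":[-1.1,0,0],"yaw":0,"jaw":0},{"slide":[-1.2,0,0],"yaw":0,"jaw":0},{"slide":[-1.3,0,0],"yaw":0,"jaw":0},{"slide":[-1.3,0,0],"yaw":0,"jaw":0}]' 35 >/dev/null
for i in 1 2 3; do python3 -c "
from h import *
st()"; python3 -m handwheel '[{"slide":[-0.1,0,0],"yaw":0,"jaw":0},{"slide":[-0.15,0,0],"yaw":0,"jaw":0},{"slide":[-0.15,0,0],"yaw":0,"jaw":0}]' 35 >/dev/null; done; python3 -c "
from h import *
st()"
```

```text
saw-frame tcp mm [35.4 73.6 96.6] toolx deg rel saw 89.92 w 0.5 F [ 0.  -0.  -0.8] ff 0.0 t 28.5667
saw-frame tcp mm [ 38.1  60.8 100.3] toolx deg rel saw 89.92 w 0.6 F [-0.4 -0.5  0.6] ff 0.0 t 29.0667
saw-frame tcp mm [ 38.   60.6 100.1] toolx deg rel saw 89.95 w 0.1 F [2.2 4.4 3.4] ff 2.5632072519510984 t 29.3167
saw-frame tcp mm [ 37.9  60.5 100.2] toolx deg rel saw 89.96 w 0.6 F [4.5 9.2 3.4] ff 4.9885087832808495 t 29.5667
saw-frame tcp mm [ 37.9  60.4 100.2] toolx deg rel saw 89.97 w 0.5 F [ 7.7 12.6  4.3] ff 7.422892525792122 t 29.8167
```

```bash
python3 -m handwheel '[{"slide":[1.5,0,0],"yaw":0,"jaw":0},{"slide":[1.5,0,-3],"yaw":0,"jaw":2},{"slide":[1.5,-2,-7],"yaw":0,"jaw":4},{"slide":[-1,-5,-9],"yaw":0,"jaw":5},{"slide":[-4,-8,-9],"yaw":0,"jaw":5},{"slide":[-6.5,-10,-9],"yaw":0,"jaw":5},{"slide":[-7.2,-11,-9],"yaw":0,"jaw":5},{"slide":[-7.2,-11,-9],"yaw":0,"jaw":5},{"slide":[-7.2,-11,-9],"yaw":0,"jaw":5}]' 35 >/dev/null
python3 -c "
from h import *
s=st();print(tomove(place(saw,[[-.073,-.015,.126]])[0],saw[2],s))"; python3 g.py top t12 270 150 420 280 5; python3 g.py wrist w12 180 80 480 330 2.4; python3 prof.py w12 180 80 2.4
```

```text
saw-frame tcp mm [-72.4 -15.6 189.7] toolx deg rel saw 89.84 w 45.1 F [-0.2 -0.1  0.4] ff 0.0 t 30.5667
(array([ 0.06, -0.06,  6.37]), np.float64(-0.2))
y along tube1 [(34, 0), (36, 0), (38, 0), (40, 0), (42, 0), (44, 0), (46, 0), (48, 0), (50, 0), (52, 0), (54, 0), (56, 0), (58, 0), (60, 0), (62, 0), (64, 0), (66, 0), (68, 0)]
y along tube1 x50 [(34, 0), (36, 0), (38, 0), (40, 0), (42, 0), (44, 0), (46, 0), (48, 0), (50, 0), (52, 0), (54, 0), (56, 0), (58, 0), (60, 0), (62, 0), (64, 0), (66, 0), (68, 0)]
x at y40 [(24, 132), (26, 174), (28, 178), (30, 175), (32, 177), (34, 146), (36, 0), (38, 0), (40, 0), (42, 0), (44, 0), (46, 0), (48, 0), (50, 0), (52, 0), (54, 0), (56, 0), (58, 0), (60, 0), (62, 0), (64, 0), (66, 0), (68, 0)]
```

View pics/w12.png

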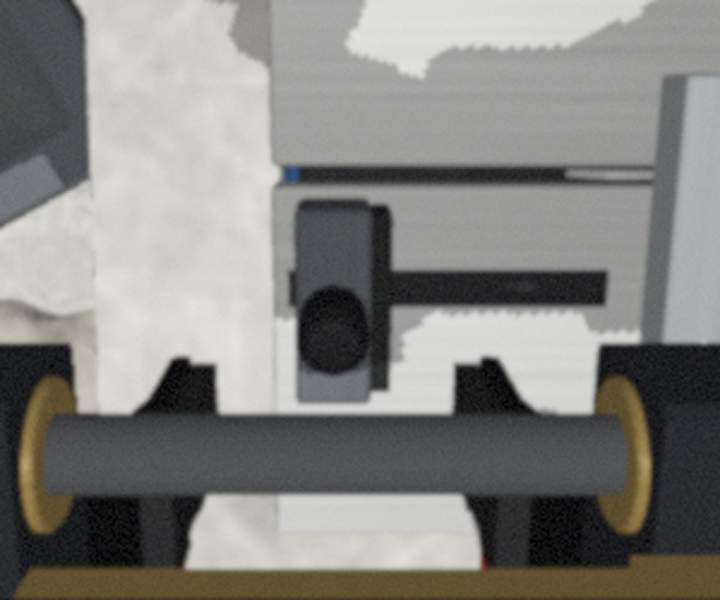

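The jaw knob at crop (334,330) is centred between the fingers (215–455). I'll descend and grip it.

```bash
python3 -m handwheel '[{"slide":[0,0,2.5],"yaw":0,"jaw":5},{"slide":[0,0,5],"yaw":0,"jaw":5},{"slide":[0,0,6.3],"yaw":0,"jaw":5},{"slide":[0,0,6.3],"yaw":0,"jaw":5},{"slide":[0,0,6.3],"yaw":0,"jaw":5},{"slide":[0,0,6.3],"yaw":0,"jaw":1.5},{"slide":[0,0,6.3],"yaw":0,"jaw":1.5},{"slide":[0,0,6.3],"yaw":0,"jaw":1.5},{"slide":[0,0,6.3],"yaw":0,"jaw":1.5},{"slide":[0,0,6.3],"yaw":0,"jaw":1.5}]' 25 >/dev/null
python3 -c "
from h import *
st()"
python3 -m handwheel '[{"slide":[0,0.5,0],"yaw":0,"jaw":1.5},{"slide":[0,1.2,0],"yaw":0,"jaw":1.5},{"slide":[0,1.9,0],"yaw":0,"jaw":1.5},{"slide":[0,2.6,0],"yaw":0,"jaw":1.5},{"slide":[0,3.3,0],"yaw":0,"jaw":1.5},{"slide":[0,4,0],"yaw":0,"jaw":1.5},{"slide":[0,4.7,0],"yaw":0,"jaw":1.5},{"slide":[0,5.4,0],"yaw":0,"jaw":1.5},{"slide":[0,6.1,0],"yaw":0,"jaw":1.5},{"slide":[0,6.8,0],"yaw":0,"jaw":1.5},{"slide":[0,7.3,0],"yaw":0,"jaw":1.5},{"slide":[0,7.3,0],"yaw":0,"jaw":1.5}]' 40 >/dev/null
python3 -c "
from h import *
st()"
```

```text
saw-frame tcp mm [-72.1 -15.5 127.2] toolx deg rel saw 89.94 w 24.4 F [-0.3 -0.1 -0.1] ff 0.0 t 31.5
saw-frame tcp mm [  0.8 -15.5 126.7] toolx deg rel saw 89.94 w 17.7 F [-1.8  0.6  3.6] ff 39.99915886670351 t 32.5
```

```bash
for i in 1 2 3 4; do python3 -m handwheel '[{"slide":[0,0.1,0],"yaw":0,"jaw":1.5},{"slide":[0,0.2,0],"yaw":0,"jaw":1.5},{"slide":[0,0.25,0],"yaw":0,"jaw":1.5},{"slide":[0,0.25,0],"yaw":0,"jaw":1.5}]' 40 >/dev/null;  python3 -c "
from h import *
st()"; done
```

```text
saw-frame tcp mm [  2.5 -15.6 126.7] toolx deg rel saw 89.94 w 17.7 F [-4.6  3.3  4.9] ff 39.99990334385075 t 32.8333
saw-frame tcp mm [  5.2 -15.6 126.7] toolx deg rel saw 89.94 w 17.9 F [-5.4  2.3  6.2] ff 40.000734210480005 t 33.1667
saw-frame tcp mm [  7.4 -15.6 126.7] toolx deg rel saw 89.94 w 18.1 F [-5.9  2.6  5.8] ff 40.000261209206656 t 33.5
saw-frame tcp mm [  7.5 -15.5 126.6] toolx deg rel saw 89.96 w 17.6 F [-15.    7.6  14.6] ff 40.01761179417372 t 33.8333
```

```bash
python3 -m handwheel '[{"slide":[0,0.1,0],"yaw":0,"jaw":1.5},{"slide":[0,0.2,0],"yaw":0,"jaw":1.5},{"slide":[0,0.25,0],"yaw":0,"jaw":1.5},{"slide":[0,0.25,0],"yaw":0,"jaw":1.5}]' 40 >/dev/null;  python3 -c "
from h import *
st()"; python3 -m handwheel '[{"slide":[0,0.15,0],"yaw":0,"jaw":1.5},{"slide":[0,0.2,0],"yaw":0,"jaw":1.5},{"slide":[0,0.2,0],"yaw":0,"jaw":1.5}]' 40 >/dev/null;  python3 -c "
from h import *
st()"
```

```text
saw-frame tcp mm [  7.6 -15.5 126.6] toolx deg rel saw 89.97 w 17.7 F [-23.   11.7  22.7] ff 40.070861020940356 t 34.1667
saw-frame tcp mm [  7.5 -15.5 126.5] toolx deg rel saw 89.98 w 17.5 F [-31.1  15.1  28.2] ff 40.134640761389164 t 34.4167
```

```bash
python3 -m handwheel '[{"slide":[0,-0.3,0],"yaw":0,"jaw":1.5},{"slide":[0,-0.6,0],"yaw":0,"jaw":1.5},{"slide":[0,-0.7,0],"yaw":0,"jaw":1.5},{"slide":[0,-0.7,0],"yaw":0,"jaw":1.5},{"slide":[0,-0.7,0],"yaw":0,"jaw":3},{"slide":[0,-0.7,0],"yaw":0,"jaw":4},{"slide":[0,-0.7,0],"yaw":0,"jaw":4},{"slide":[0,-0.7,0],"yaw":0,"jaw":4},{"slide":[0,-0.7,-3],"yaw":0,"jaw":4},{"slide":[0,-0.7,-7],"yaw":0,"jaw":4},{"slide":[0,-0.7,-11],"yaw":0,"jaw":4},{"slide":[0,-0.7,-11],"yaw":0,"jaw":4}]' 40 
python3 -c "
from h import *
s=st();print(s['qpos'],tomove(place(saw,[[-.025,-.0762,.2]])[0],saw[2]+np.pi/2,s))"
cat > prof2.py <<'E'
exec(open("prof.py").read().split("pr([[55")[0])
pr([[x,40,110] for x in range(14,72,2)],"x at y40")
for x in (32,36,55): pr([[x,y,110] for y in range(44,60)],f"y at x{x}")
pr([[x,-10,117] for x in range(-30,40,2)],"jaw x")
E
python3 g.py top t13 0 0 640 400 1; python3 prof2.py t13 0 0 1
```

```text
time_s: 35.42
tcp_pos: [0.4421, -0.3063, 0.2458]
tool_rot: [2.678, 1.615, 0.007]
contact_force: [0.7, -0.5, 1.2]
width: 0.0395
finger_force: 0.0
saw-frame tcp mm [ 12.7 -16.6 245.8] toolx deg rel saw 89.96 w 39.5 F [ 0.7 -0.5  1.2] ff 0.0 t 35.4167
[-7.52791867e-01 -1.61205357e-02  1.73787817e+00  3.08534114e-04
  1.40508644e+00 -2.67123282e-01] (array([-5.95, -3.84,  4.55]), np.float64(90.0))
x at y40 [(14, 57), (16, 58), (18, 61), (20, 62), (22, 62), (24, 63), (26, 63), (28, 63), (30, 63), (32, 63), (34, 63), (36, 62), (38, 63), (40, 62), (42, 62), (44, 61), (46, 62), (48, 64), (50, 64), (52, 66), (54, 70), (56, 69), (58, 67), (60, 62), (62, 56), (64, 55), (66, 52), (68, 55), (70, 62)]
y at x32 [(44, 63), (45, 67), (46, 72), (47, 80), (48, 89), (49, 99), (50, 104), (51, 107), (52, 108), (53, 109), (54, 110), (55, 115), (56, 123), (57, 132), (58, 141), (59, 151)]
y at x36 [(44, 68), (45, 74), (46, 82), (47, 92), (48, 102), (49, 108), (50, 111), (51, 113), (52, 111), (53, 110), (54, 111), (55, 117), (56, 124), (57, 133), (58, 143), (59, 152)]
y at x55 [(44, 111), (45, 119), (46, 123), (47, 126), (48, 124), (49, 121), (50, 117), (51, 111), (52, 106), (53, 103), (54, 103), (55, 104), (56, 107), (57, 110), (58, 113), (59, 115)]
jaw x [(-30, 31), (-28, 32), (-26, 31), (-24, 29), (-22, 24), (-20, 18), (-18, 13), (-16, 13), (-14, 18), (-12, 21), (-10, 23), (-8, 23), (-6, 24), (-4, 23), (-2, 23), (0, 23), (2, 24), (4, 24), (6, 23), (8, 22), (10, 23), (12, 23), (14, 24), (16, 26), (18, 29), (20, 37), (22, 47), (24, 53), (26, 53), (28, 50), (30, 43), (32, 38), (34, 33), (36, 31), (38, 30)]
```

```bash
python3 g.py wrist w13 0 0 640 400 1; python3 prof2.py w13 0 0 1 | head -4
```

```text
x at y40 [(14, 154), (16, 154), (18, 155), (20, 155), (22, 149), (24, 150), (26, 182), (28, 184), (30, 183), (32, 183), (34, 183), (36, 184), (38, 182), (40, 180), (42, 177), (44, 169), (46, 179), (48, 182), (50, 183), (52, 183), (54, 182), (56, 182), (58, 181), (60, 180), (62, 177), (64, 133), (66, 120), (68, 167), (70, 187)]
y at x32 [(44, 182), (45, 182), (46, 182), (47, 183), (48, 183), (49, 179), (50, 165), (51, 153), (52, 151), (53, 155), (54, 163), (55, 181), (56, 200), (57, 207), (58, 209), (59, 212)]
y at x36 [(44, 184), (45, 183), (46, 183), (47, 184), (48, 183), (49, 180), (50, 165), (51, 152), (52, 152), (53, 159), (54, 175), (55, 195), (56, 206), (57, 208), (58, 210), (59, 213)]
y at x55 [(44, 183), (45, 183), (46, 184), (47, 184), (48, 183), (49, 179), (50, 165), (51, 152), (52, 151), (53, 154), (54, 155), (55, 156), (56, 155), (57, 154), (58, 155), (59, 157)]
```

```bash
python3 -m handwheel '[{"slide":[-0.5,-0.3,0],"yaw":7,"jaw":5},{"slide":[-1,-0.6,0],"yaw":14,"jaw":5},{"slide":[-1.5,-1,0],"yaw":21,"jaw":5},{"slide":[-2,-1.3,0],"yaw":28,"jaw":5},{"slide":[-2.5,-1.6,0],"yaw":35,"jaw":5},{"slide":[-3,-2,0],"yaw":42,"jaw":5},{"slide":[-3.5,-2.3,0],"yaw":49,"jaw":5},{"slide":[-4,-2.6,0],"yaw":56,"jaw":5},{"slide":[-4.5,-3,1],"yaw":63,"jaw":5},{"slide":[-5,-3.3,2],"yaw":70,"jaw":5},{"slide":[-5.5,-3.6,3],"yaw":77,"jaw":5},{"slide":[-5.9,-3.8,4],"yaw":84,"jaw":5}]' 8 >/dev/null
python3 -m handwheel '[{"slide":[0,0,0],"yaw":6,"jaw":5},{"slide":[0,0,0],"yaw":6,"jaw":5},{"slide":[0,0,0],"yaw":6,"jaw":5}]' 8
python3 -c "
from h import *
s=st();print(tomove(place(saw,[[-.0252,-.0762,.123]])[0],saw[2]+np.pi/2,s))"; python3 g.py wrist w14 0 0 640 400 1; python3 prof2.py w14 0 0 1 | head -4
```

```text
time_s: 36.77
tcp_pos: [0.3767, -0.337, 0.195]
tool_rot: [-3.049, 0.751, 0.003]
contact_force: [0.5, -0.0, 0.5]
width: 0.0501
finger_force: 0.0
saw-frame tcp mm [-30.8 -74.2 195. ] toolx deg rel saw 0.12 w 50.1 F [ 0.5 -0.   0.5] ff 0.0 t 36.7667
(array([0.57, 0.21, 7.2 ]), np.float64(0.1))
x at y40 [(14, 162), (16, 159), (18, 159), (20, 155), (22, 156), (24, 157), (26, 177), (28, 178), (30, 178), (32, 176), (34, 177), (36, 178), (38, 178), (40, 175), (42, 173), (44, 164), (46, 173), (48, 176), (50, 177), (52, 177), (54, 178), (56, 177), (58, 175), (60, 176), (62, 174), (64, 129), (66, 143), (68, 179), (70, 187)]
y at x32 [(44, 176), (45, 175), (46, 177), (47, 188), (48, 209), (49, 221), (50, 207), (51, 171), (52, 151), (53, 149), (54, 149), (55, 151), (56, 151), (57, 150), (58, 148), (59, 148)]
y at x36 [(44, 177), (45, 177), (46, 176), (47, 177), (48, 177), (49, 175), (50, 166), (51, 155), (52, 151), (53, 149), (54, 149), (55, 150), (56, 151), (57, 149), (58, 147), (59, 148)]
y at x55 [(44, 177), (45, 177), (46, 176), (47, 176), (48, 177), (49, 175), (50, 167), (51, 156), (52, 151), (53, 149), (54, 149), (55, 151), (56, 152), (57, 149), (58, 148), (59, 149)]
```

The row reads x 25–64 with both ends at y≈50.5, so both tubes are gauged and clamped. Now I'll lift the stop.

```bash
python3 -m handwheel '[{"slide":[0.5,0.2,2],"yaw":0,"jaw":5},{"slide":[0.5,0.2,4.5],"yaw":0,"jaw":5},{"slide":[0.5,0.2,6.5],"yaw":0,"jaw":5},{"slide":[0.5,0.2,7.2],"yaw":0,"jaw":5},{"slide":[0.5,0.2,7.2],"yaw":0,"jaw":5},{"slide":[0.5,0.2,7.2],"yaw":0,"jaw":2.3},{"slide":[0.5,0.2,7.2],"yaw":0,"jaw":2.3},{"slide":[0.5,0.2,7.2],"yaw":0,"jaw":2.3},{"slide":[0.5,0.2,7.2],"yaw":0,"jaw":2.3},{"slide":[0.5,0.2,7.2],"yaw":0,"jaw":2.3}]' 8 >/dev/null
python3 -c "
from h import *
s=st()
a=np.linspace(.205,2.205,13);k=np.c_[-.108*np.cos(a),.108*np.sin(a)];k-=k[0];print((k*100).round(1).tolist())"
```

```text
saw-frame tcp mm [-24.5 -76.6 125.5] toolx deg rel saw -0.04 w 26.7 F [2.4 3.  0.8] ff 2.143770215625409 t 37.65
[[0.0, 0.0], [0.5, 1.7], [1.3, 3.3], [2.3, 4.8], [3.6, 6.1], [5.1, 7.1], [6.7, 7.9], [8.4, 8.4], [10.2, 8.6], [12.0, 8.5], [13.8, 8.1], [15.4, 7.4], [17.0, 6.5]]
```

```bash
python3 -m handwheel '[{"slide":[0,0,0],"yaw":0,"jaw":2.3},{"slide":[0,0,0],"yaw":0,"jaw":2.3},{"slide":[0.5,0,-1.7],"yaw":0,"jaw":2.3},{"slide":[1.3,0,-3.3],"yaw":0,"jaw":2.3},{"slide":[2.3,0,-4.8],"yaw":0,"jaw":2.3},{"slide":[3.6,0,-6.1],"yaw":0,"jaw":2.3},{"slide":[5.1,0,-7.1],"yaw":0,"jaw":2.3},{"slide":[6.7,0,-7.9],"yaw":0,"jaw":2.3}]' 8 >/dev/null
python3 -c "
from h import *
s=st()"
python3 -m handwheel '[{"slide":[1.7,0,-0.5],"yaw":0,"jaw":2.3},{"slide":[3.5,0,-0.7],"yaw":0,"jaw":2.3},{"slide":[5.3,0,-0.6],"yaw":0,"jaw":2.3},{"slide":[7.1,0,-0.2],"yaw":0,"jaw":2.3},{"slide":[8.7,0,0.5],"yaw":0,"jaw":2.3},{"slide":[10.3,0,1.4],"yaw":0,"jaw":2.3},{"slide":[10.3,0,1.4],"yaw":0,"jaw":2.3}]' 8 >/dev/null
python3 -c "
from h import *
s=st()"
```

```text
saw-frame tcp mm [ 41.7 -76.4 204.3] toolx deg rel saw -0.05 w 26.2 F [-0.8  1.3 -2. ] ff 7.999771605245769 t 38.3167
saw-frame tcp mm [147.2 -76.6 188.3] toolx deg rel saw -0.03 w 26.0 F [ 2.9 -0.3  2.2] ff 8.000600966624916 t 38.9
```

```bash
python3 -m handwheel '[{"slide":[0,0,0],"yaw":0,"jaw":4},{"slide":[0,0,0],"yaw":0,"jaw":5},{"slide":[0,0,0],"yaw":0,"jaw":5},{"slide":[0,0,-3],"yaw":0,"jaw":5},{"slide":[0,0,-6],"yaw":0,"jaw":5},{"slide":[-2,-2.5,-7],"yaw":0,"jaw":3},{"slide":[-5,-6,-7],"yaw":0,"jaw":0},{"slide":[-8,-9.5,-7],"yaw":0,"jaw":0},{"slide":[-11,-13,-7],"yaw":0,"jaw":0},{"slide":[-13.5,-16.5,-7],"yaw":0,"jaw":0},{"slide":[-15.1,-18.3,-7],"yaw":0,"jaw":0},{"slide":[-15.1,-18.3,-7],"yaw":0,"jaw":0}]' 20
python3 -m handwheel '[{"slide":[0,0,0],"yaw":0,"jaw":0},{"slide":[0,0,0],"yaw":0,"jaw":0}]' 20 >/dev/null
cat > red.py <<'E'
from h import *
from bench import vision
import cv2,sys
f=vision.grab_frame("top");K,T=f["camera_matrix"],f["pose"];h=cv2.cvtColor(f["pixels"],cv2.COLOR_RGB2HSV)
m=(((h[...,0]<8)|(h[...,0]>172))&(h[...,1]>150)&(h[...,2]>60)).astype(np.uint8)
n,l,s,c=cv2.connectedComponentsWithStats(m)
for i in range(1,n):
    if 280<c[i,0]<440 and 150<c[i,1]<280 and s[i,4]>3: print(c[i].round(1),s[i,4],"at z.2",(rel(back(c[i],.207,K,T)[0])*1e3).round(),"at z.12",(rel(back(c[i],.118,K,T)[0])*1e3).round())
E
python3 red.py; python3 -c "
from h import *
s=st();print(tomove(place(saw,[[-.005,.107,.102]])[0],saw[2]+np.pi/2,s))"
```

```text
time_s: 39.9
tcp_pos: [0.481, -0.1828, 0.2597]
tool_rot: [-3.048, 0.749, 0.002]
contact_force: [0.1, -2.4, 1.0]
width: 0.0116
finger_force: 0.0
[422.8 173.5] 54 at z.2 [149. -74. 207.] at z.12 [172. -87. 118.]
[309.4 215.3] 32 at z.2 [-42. 106. 207.] at z.12 [-37. 109. 118.]
saw-frame tcp mm [ -5.6 105.8 259.9] toolx deg rel saw -0.09 w 1.5 F [-0.6  0.2 -0. ] ff 0.0 t 40.1167
(array([ 0.04, -0.13, 15.79]), np.float64(-0.1))
```

The stop knob is back at its raised position and the lever is at x≈-37, tripped. Now I'll push it off.

```bash
python3 -m handwheel '[{"slide":[0,0,4],"yaw":0,"jaw":0},{"slide":[0,0,8],"yaw":0,"jaw":0},{"slide":[0,0,11],"yaw":0,"jaw":0},{"slide":[0,0,14],"yaw":0,"jaw":0},{"slide":[0,0,15.7],"yaw":0,"jaw":0},{"slide":[0,0,15.7],"yaw":0,"jaw":0},{"slide":[-0.8,0,15.7],"yaw":0,"jaw":0},{"slide":[-1.4,0,15.7],"yaw":0,"jaw":0},{"slide":[-2,0,15.7],"yaw":0,"jaw":0},{"slide":[-2.5,0,15.7],"yaw":0,"jaw":0},{"slide":[-2.8,0,15.7],"yaw":0,"jaw":0},{"slide":[-2.8,0,15.7],"yaw":0,"jaw":0}]' 20 >/dev/null
for i in 1 2 3 4; do python3 -c "
from h import *
s=st()"; python3 -m handwheel '[{"slide":[-0.1,0,0],"yaw":0,"jaw":0},{"slide":[-0.2,0,0],"yaw":0,"jaw":0},{"slide":[-0.2,0,0],"yaw":0,"jaw":0}]' 20 >/dev/null; done;  python3 -c "
from h import *
s=st()"
```

```text
saw-frame tcp mm [-33.6 106.5 103.9] toolx deg rel saw -0.05 w 0.7 F [ 0.9 -0.4  1.7] ff 0.8928047787048854 t 41.1167
saw-frame tcp mm [-35.3 106.5 103.1] toolx deg rel saw -0.05 w 0.3 F [ 1.6 -1.9  2.4] ff 1.5499038870621007 t 41.3667
saw-frame tcp mm [-35.9 106.5 103.4] toolx deg rel saw -0.06 w 0.3 F [ 5.9 -3.9 -0.9] ff 3.2230800460092723 t 41.6167
saw-frame tcp mm [-36.4 106.5 103.9] toolx deg rel saw -0.07 w 0.5 F [ 9.8 -5.  -2.3] ff 4.553723327117041 t 41.8667
saw-frame tcp mm [-37.1 106.5 104.6] toolx deg rel saw -0.08 w 0.6 F [13.  -7.1 -1.3] ff 5.888039040437434 t 42.1167
```

```bash
python3 -m handwheel '[{"slide":[1.5,0,0],"yaw":0,"jaw":0},{"slide":[1.5,0,-3],"yaw":0,"jaw":0},{"slide":[0,0,-5.5],"yaw":0,"jaw":0},{"slide":[-3.5,0,-5.5],"yaw":0,"jaw":0},{"slide":[-5.1,0,-5.5],"yaw":0,"jaw":0},{"slide":[-5.1,0,-5.5],"yaw":0,"jaw":0},{"slide":[-5.1,0,-5.5],"yaw":0,"jaw":0}]' 20 >/dev/null
python3 red.py
python3 -m handwheel '[{"slide":[0,0,2.5],"yaw":0,"jaw":0},{"slide":[0,0,5],"yaw":0,"jaw":0},{"slide":[0,0,5.5],"yaw":0,"jaw":0},{"slide":[0,0,5.5],"yaw":0,"jaw":0}]' 20 >/dev/null
python3 -c "
from h import *
s=st()"
```

```text
[422.7 173.5] 54 at z.2 [149. -74. 207.] at z.12 [172. -87. 118.]
[316.2 203.5] 47 at z.2 [-13. 104. 207.] at z.12 [ -5. 108. 118.]
saw-frame tcp mm [-94.6 106.7 100.4] toolx deg rel saw -0.06 w 0.3 F [-0.6  0.5 -0.4] ff 0.0 t 43.0833
```

```bash
python3 -m handwheel '[{"slide":[0.8,0,0],"yaw":0,"jaw":0},{"slide":[1.6,0,0],"yaw":0,"jaw":0},{"slide":[2.3,0,0],"yaw":0,"jaw":0},{"slide":[3,0,0],"yaw":0,"jaw":0},{"slide":[3.7,0,0],"yaw":0,"jaw":0},{"slide":[4.4,0,0],"yaw":0,"jaw":0},{"slide":[5,0,0],"yaw":0,"jaw":0},{"slide":[5.5,0,0],"yaw":0,"jaw":0},{"slide":[5.8,0,0],"yaw":0,"jaw":0},{"slide":[5.8,0,0],"yaw":0,"jaw":0}]' 20 >/dev/null
for i in 1 2 3 4; do python3 -c "
from h import *
s=st()"; python3 -m handwheel '[{"slide":[0.1,0,0],"yaw":0,"jaw":0},{"slide":[0.2,0,0],"yaw":0,"jaw":0},{"slide":[0.2,0,0],"yaw":0,"jaw":0}]' 20 >/dev/null; done;  python3 -c "
from h import *
s=st()"
```

```text
saw-frame tcp mm [-35.8 106.6 101.8] toolx deg rel saw -0.05 w 0.7 F [-5.7  3.   2.1] ff 2.879721511853859 t 43.9167
saw-frame tcp mm [-35.4 106.6 101.6] toolx deg rel saw -0.04 w 0.2 F [-10.    4.2   5.2] ff 5.774614074616693 t 44.1667
saw-frame tcp mm [-35.1 106.6 101.4] toolx deg rel saw -0.03 w 0.8 F [-15.6   6.6   9.6] ff 9.541207335423678 t 44.4167
saw-frame tcp mm [-34.7 106.6 101.2] toolx deg rel saw -0.02 w 0.2 F [-20.5   9.6  14.8] ff 13.585491764824837 t 44.6667
saw-frame tcp mm [-34.4 106.6 101.1] toolx deg rel saw -0.0 w 0.4 F [-26.9  12.   21. ] ff 17.741592871025205 t 44.9167
```

Full on, hard stop reached. I'll back off, retreat clear, and verify by measurement.

```bash
python3 -m handwheel '[{"slide":[-1,0,0],"yaw":0,"jaw":0},{"slide":[-2.5,0,0],"yaw":0,"jaw":0},{"slide":[-2.5,0,-4],"yaw":0,"jaw":0},{"slide":[-2.5,0,-8],"yaw":0,"jaw":0},{"slide":[-2.5,0,-12],"yaw":0,"jaw":0},{"slide":[-5,3,-16],"yaw":0,"jaw":0},{"slide":[-5,6,-17],"yaw":0,"jaw":0},{"slide":[-5,7,-17],"yaw":0,"jaw":0},{"slide":[-5,7,-17],"yaw":0,"jaw":0},{"slide":[-5,7,-17],"yaw":0,"jaw":0}]' 20
python3 red.py; python3 g.py wrist w15 0 0 640 400 1
cat >> prof2.py <<'E'
pr([[x,-30,117] for x in range(-20,46,2)],"jaw x, y-30")
pr([[32,y,110] for y in range(-84,-54,2)],"stop ends x32")
pr([[55,y,110] for y in range(-84,-54,2)],"stop ends x55")
import numpy as np
hsv=cv2.cvtColor(cv2.imread(f"pics/{n}.png"),cv2.COLOR_BGR2HSV)
m=(((hsv[...,0]<8)|(hsv[...,0]>172))&(hsv[...,1]>150)&(hsv[...,2]>60)).astype(np.uint8)
for c,a in zip(*[cv2.connectedComponentsWithStats(m)[j] for j in (3,2)]):
    if 15<a[4]<5000: print("red",c.round(),a[4],(rel(back(c,.116,w["K"],w["T"])[0])*1e3).round(),"z82",(rel(back(c,.082,w["K"],w["T"])[0])*1e3).round())
E
python3 prof2.py w15 0 0 1
```

```text
time_s: 45.75
tcp_pos: [0.3878, -0.2181, 0.273]
tool_rot: [3.048, -0.759, 0.003]
contact_force: [0.5, 0.1, 0.3]
width: 0.0005
finger_force: 0.0
[422.7 173.5] 53 at z.2 [149. -74. 207.] at z.12 [172. -87. 118.]
x at y40 [(14, 169), (16, 176), (18, 168), (20, 160), (22, 135), (24, 144), (26, 181), (28, 184), (30, 183), (32, 182), (34, 199), (36, 233), (38, 236), (40, 233), (42, 226), (44, 204), (46, 216), (48, 210), (50, 199), (52, 193), (54, 188), (56, 182), (58, 179), (60, 182), (62, 175), (64, 124), (66, 100), (68, 145), (70, 180)]
y at x32 [(44, 182), (45, 182), (46, 182), (47, 182), (48, 182), (49, 177), (50, 164), (51, 154), (52, 152), (53, 156), (54, 156), (55, 155), (56, 153), (57, 154), (58, 156), (59, 158)]
y at x36 [(44, 198), (45, 187), (46, 183), (47, 183), (48, 183), (49, 177), (50, 165), (51, 153), (52, 152), (53, 155), (54, 155), (55, 155), (56, 154), (57, 154), (58, 155), (59, 157)]
y at x55 [(44, 181), (45, 181), (46, 182), (47, 181), (48, 181), (49, 177), (50, 164), (51, 153), (52, 153), (53, 156), (54, 157), (55, 156), (56, 155), (57, 156), (58, 158), (59, 159)]
jaw
[... 545 characters left out ...]
 (10, 96), (12, 106), (14, 113), (16, 106), (18, 62), (20, 44), (22, 93), (24, 211), (26, 234), (28, 233), (30, 233), (32, 233), (34, 234), (36, 233), (38, 231), (40, 227), (42, 211), (44, 222)]
stop ends x32 [(-84, 199), (-82, 199), (-80, 200), (-78, 201), (-76, 201), (-74, 202), (-72, 202), (-70, 207), (-68, 226), (-66, 233), (-64, 233), (-62, 233), (-60, 233), (-58, 233), (-56, 233)]
stop ends x55 [(-84, 196), (-82, 196), (-80, 199), (-78, 201), (-76, 200), (-74, 201), (-72, 202), (-70, 202), (-68, 222), (-66, 228), (-64, 228), (-62, 229), (-60, 229), (-58, 228), (-56, 229)]
red [245. 101.] 335 [ -4. 101. 116.] z82 [ -3. 108.  82.]
red [241. 121.] 517 [-21. 106. 116.] z82 [-22. 113.  82.]
```

Run:
```python
from h import *
import cv2
w=np.load("pics/w15.npz");hsv=cv2.cvtColor(cv2.imread("pics/w15.png"),cv2.COLOR_BGR2HSV)
m=(((hsv[...,0]<8)|(hsv[...,0]>172))&(hsv[...,1]>150)&(hsv[...,2]>60)).astype(np.uint8)
print(cv2.connectedComponentsWithStats(m)[2])
# predicted outline of lever at on=1.0/0.9: tip corners
for lean in (.5,.4,.3):
    d=np.array([np.sin(lean),0,np.cos(lean)]);p=np.array([np.cos(lean),0,-np.sin(lean)])
    L=[np.array([-.035,.107,.076])+.044*d+a*.006*p+np.array([0,b*.01,0]) for a in(-1,1) for b in(-1,1)]
    L+=[np.array([-.035,.107,.076])+.01*d+a*.004*p+np.array([0,b*.008,0]) for a in(-1,1) for b in(-1,1)]
    q=proj(place(saw,L),w["K"],w["T"]);print(lean,q.min(0).round(1),q.max(0).round(1))
```

```text
[[     0      0    640    400 255148]
 [   231     95     29     12    335]
 [   227    109     27     26    517]]
0.5 [227.4 106.3] [255.6 133.6]
0.4 [227.3 110.6] [255.5 134.8]
0.3 [227.4 115.3] [255.4 135.9]
```

```bash
python3 -c "
from bench import hand_in
print(hand_in())"
```

```text
the job is handed in; nothing more can be done
None
```

The job is handed in: both tubes found in the tray are gauged and clamped against the fence, the stop is flipped up and back, and the breaker was pushed off then on. The lever's off position was judged by push force and finger position, not seen.

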